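Put a fresh cheese under the weight of a ratchet press

TASK

Put the fresh cheese under the press. Stand the steel cheese mould upright on the front of the press's board, let go, and push it from the front between the rails, fully home against the stop under the raised weight. Only then push the red pawl lever all the way over to its release side, wind the crank up a little so that your hold takes the load and the pawl springs clear of the ratchet, and let the crank turn back slowly until the weight rests on the mould's wooden follower; never let the weight drop and do not force it down. Let go, leaving the weight on the mould, and leave the other things on the table where they are.

Things in the scene. Friction and masses are not known exactly. Their poses are not given: they have to be found in the camera images.
- press: Cheese press, fixed: wooden board 245 x 160 mm, top 25 mm above the table; two 18 mm steel columns at x = 0, y = +-54 mm; across them a cream head (x = +-42 mm, y +-68 mm, 195 to 262 mm high) that carries weight, crank and ratchet. Origin: on the table under the middle of the weight. x points to the back of the press, y to its left, z up; the board's front edge is at x = -165 mm.
- press_seat (a point): Point on the board's top (25 mm up) under the middle of the weight: where the mould's underside centre is when fully home. Head above and columns beside leave no room for fingers there, so the mould is pushed in from the front, tool tilted. Rails 66 mm apart and 7 mm high, flared to 90 mm at their mouth (x = -73 mm), lead it to a V-shaped steel stop 14 mm high that centres it.
- bed_front (a point): Point on top of the board, 112 mm in front of press_seat: a good place to set the mould down; there is room for a gripper above it.
- mould_center (a point): Light grey steel cheese mould, a round can with small holes, 62 mm in diameter and 60 mm high, 0.3 to 0.5 kg, standing on the table; the point is its centre, 30 mm above its underside. A wooden follower (disc, 55 mm) stands out of its top by 4 to 16 mm, differently each time with the fill, and does not give way. Take it from above across its diameter.
- ram: The dark weight (80 mm across, 1.2 to 2.1 kg) with a steel foot (48 mm across) sprung under it and a rack rising through the head; it slides straight up and down. Origin: centre of the foot's underside while nothing presses on it: 132 or 138 mm above the table at the start; it meets the follower at 89 to 101 mm, and when the whole weight rests there the foot's spring has given way by 3 to 5 mm.
- crank (a joint): Turn of the crank, rad. It grows as the weight comes down (22 mm per rad); starts at about 0 or 0.26. In the press's x-z plane the handle stands (crank - 0.838) rad from straight up, counted towards the back (+x): it starts in front of the top and goes over the top to the back as the weight comes down. Winding up is the other way. 24 ratchet teeth, 0.26 rad apart, hold it against the load.
- crank_axis (a point): Point on the crank's axis, which runs along the press's y, level with the middle of the handle: (-22, -128, 230) mm in the press's frame.
- crank_handle (a point): Middle of the crank's handle, a black sleeve 20 mm thick and 68 mm long, parallel to the press's y, 60 mm from the axis. It spins freely on its pin, so it can be led round from above without turning the hand. Once the pawl is out the weight pulls it with 4 to 9 N the lowering way; as the foot meets the follower that pull fades, over about 10 mm of handle travel, and is gone when the weight rests.
- lever_knob (a point): Centre of the red ball (20 mm) of the pawl lever, on the left of the press. The lever swings about a pivot parallel to the press's y at (26, 92, 278) mm in its frame, ball 56 mm from it. It starts leaning 0.4 rad to the front and ends leaning 0.4 rad to the back: the ball moves 44 mm to the back, nearly level.
- pawl_lever (a joint): Pawl lever, rad: 0 = hold (leaning to the front), 0.8 = release (leaning to the back, at its stop). It stays where it is put; about 2 N at the ball moves it. It pulls the pawl by a spring: on release the loaded pawl stays hooked until the crank is wound up a little (0.02 to 0.2 rad), then springs clear.
- pawl_tip (a point): Nose of the brass pawl, on the left of the head. About 35 mm from ratchet_center while it is in the teeth, more than 45 mm when it has sprung clear.
- ratchet_center (a point): Centre of the dark ratchet wheel (76 mm in diameter) on the left end of the crank's shaft: (-22, 78, 230) mm in the press's frame.
- salt_box: Bystander, a small wooden box with a hinged lid right of the press; leave it where it is. Origin: under its middle.
- cup: Bystander, a white ribbed cup at the right, near the robot; leave it where it is. Origin: under its middle.
- pear: Bystander, a green pear at the back left; leave it where it is. Origin: under its middle.

How it is judged:
On the way, in this order (a step that is already met when the one before it is completed fails the run):
1. the mould stands fully home under the raised weight, with the pawl lever still on hold (horizontal distance between mould_center and press_seat below 0.008 m and angle between mould_center's own z axis and vertical below 0.08 rad and z of mould_center in the frame of press below 0.059 m and value of joint pawl_lever below 0.2 rad), for 0.2 s.
2. the pawl lever is pushed over to release, the mould at home (horizontal distance between mould_center and press_seat below 0.008 m and angle between mould_center's own z axis and vertical below 0.08 rad and z of mould_center in the frame of press below 0.059 m and value of joint pawl_lever above 0.65 rad), for 0.1 s.
3. the pawl is clear of the ratchet while the fingers hold the crank's handle and the weight is still up (distance between pawl_tip and ratchet_center above 0.042 m and contact force between the fingers and crank_sleeve above 1 N and height (world z) of ram above 0.115 m), for 0.1 s.
At the end, for the whole second after the job is handed in: The mould stands upright on the board within 8 mm of press_seat; the pawl lever is on release (over 0.65 rad) and the pawl clear of the ratchet; the weight rests on the follower with over 5 N; weight and mould are at rest (all of step 2 and distance between pawl_tip and ratchet_center above 0.042 m and contact force between ram and mould above 5 N and height (world z) of ram below 0.104 m and linear speed of each of ram, mould below 0.005 m/s); the robot touches nothing.
It fails at once if the weight drops (faster than 0.1 m/s) (linear speed of ram above 0.1 m/s).
It fails at once if the weight is forced down on the mould with over 100 N (contact force between ram and mould above 100 N).
It fails at once if the mould tips over (more than 0.6 rad) (angle between mould_center's own z axis and vertical above 0.6 rad).
It fails at once if a bystander is moved by more than 30 mm (distance of any of cup, pear, salt_box from where it was at the start of the episode above 0.03 m).
It also fails if it takes over 72 s, if anything falls off the work surface, if the arm or the gripper's body presses on something with over 40 N, if the wrist force passes 120 N, or if a joint passes its speed limit or range.

ROBOT

A 6-joint arm with a two-finger parallel gripper is mounted at the origin on a cart in front of the work surface, level with it; the furniture and walls round the work are solid. World frame = base frame: x ahead of the robot, y to its left, z up, the work surface at z = 0. Lengths are in m, angles in rad, forces in N, time in s.
With the tool pointing down it reaches from about 0.3 to 0.775 m from the base axis. Payload 14.6 kg.
Tool frame: the origin (TCP) lies at the very end of the fingers, on their centre line; the grasp point (between the pads) lies 19 mm behind it; z points along the fingers, y is the direction in which the jaws open and shut (so a half turn about z gives the same grasp; the last joint's range is limited). The gripper opens to 94 mm and grips with 3 to 60 N. Pads are 16 mm wide; open, the fingers measure 119 mm over their backs; the gripper's body (75 mm by 177 mm) begins 78 mm behind the grasp point.
Start: joints at [1.168, 0.3, 1.521, -0, 1.321, -0.067], TCP at [0.181, 0.519, 0.205] pointing down, gripper open.
Joint ranges: [-3.03, 3.03], [-0.79, 2.21], [0.23, 2.52], [-1.04, 4.18], [0, 3.07], [-2.55, 2.55]. Speed limits (rad/s): [2.22, 2.22, 2.57, 3.14, 3.14, 3.14].

INTERFACE

Orientations are given as [roll, pitch, yaw] about the fixed x, y, z axes, in that order (R = Rz(yaw) Ry(pitch) Rx(roll)).
In Python, from station import ctrl, vision, ticket gives the robot as it stands.
- The arm moves only by the tool step_arm, never from a script. Its argument "steps" is a list of rows, each an object of numbers: "x", "y", "z": the shift along the tool's x, y, z in m; "ax", "ay", "az": the turn, a rotation vector about the tool's x, y, z in degrees; "claw": the finger opening in m, from 0 to 0.094. A call has 1 to 5 rows; each row shifts and turns the pose as measured when the row begins, along the tool's axes as they then stand; what a row does not reach is not made up. A row lasts 1/12 s, in which the tool goes at most 41.7 mm and 7.16 degrees, less where a joint would pass 70% of its speed; a pose out of reach is approached as far as the arm can. A call with a gripper value outside its range is refused whole. The fingers move at their own pace and stop on an object; "grip_force" is the grip in N (left out, the last holds). Time passes only in rows, so rows that do not move let the fingers close. It gives the time, the measured TCP pose, the force and the opening at its end, in the units of the state.
- ctrl.get_obs(): the state, without advancing time (a new reading comes with each control period).
- vision.camera(name): name is "scene" or "side" or "wrist"; returns (picture, depth): 384x512x3 uint8, red, green, blue; 384x512 float32, m along the optical axis (not along the pixel's ray), 0 where there is no reading.
- vision.camera_params(name): a dict with "fov_y" (degrees; the focal length in pixels is half the picture's height over the tangent of half this angle, whatever the lens; pixels are square), "cx", "cy" (the principal point, pixels), "origin" and "attitude" of the camera in the world; the wrist camera has in their place "mount" (4x4, takes a point from camera to tool coordinates, whose origin is the TCP and whose axes are the flange's). Camera axes: x right, y up, looking along -z (the intrinsics and any distortion apply to the point x, -y, -z); pixel columns grow to the right and rows downward; lengths in m; the calibration is good to about 2 mm. A picture is of the moment at which its call begins: read the wrist's pose just before it. camera_params takes no time and is no camera call.
- ticket.hand_in(): hands the job in, once; it reports no verdict.
The state is a dict: "time_s": time; "qpos": joint angles; "joint_vel": joint speeds; "tau": joint torques, N m; "ee_pos": TCP position; "eef_rot": TCP orientation; "force": force on the tool from outside, world axes, zero at the start; "moment": the same for the moment, N m; "grip_width": finger opening in m.
Only numpy, scipy, OpenCV 4.12 (cv2) and the standard library are available. Lean on these libraries where they do the work, as an engineer would, in place of code of your own. Each camera call takes 0.05 s, during which the arm holds its last target.

## Working session

There is one attempt and no reset: what is moved stays moved. The work goes in short steps, Python scripts to look and compute and a tool call to move; the robot and the scene stay as the last step left them, time stands still between calls to the robot, and variables do not carry over. Pictures are saved under pics/ and viewed, and the job is handed in when it is done.

Besides the shell and the picture viewer there is one more tool, called as a command line: name --argument value ..., lists and objects as JSON in quotes. step_arm: Moves the arm, as the interface text tells. Its arguments: {"type":"object","properties":{"steps":{"type":"array"},"grip_force":{"type":"number"}},"required":["steps"]}

```bash
ls -la; mkdir -p pics
cat > h.py <<'E'
import numpy as np, cv2
from scipy.spatial.transform import Rotation as Rn
from station import ctrl, vision, ticket
def snap(name,fn):
    o=ctrl.get_obs(); p,d=vision.camera(name); 
    cv2.imwrite('pics/%s.png'%fn,cv2.cvtColor(p,cv2.COLOR_RGB2BGR)); np.savez('pics/%s.npz'%fn,p=p,d=d,pos=o['ee_pos'],rot=o['eef_rot'])
    return p,d,o
E
python3 - <<'E'
from h import *
o=ctrl.get_obs(); print(o)
for n in ('scene','side','wrist'):
    print(n,vision.camera_params(n)); snap(n,n+'0')
E
```

```text
total 12
drwxr-xr-x  3 agent agent 4096 Dec  7 13:41 .
drwxr-xr-x 23 root  root  4096 Dec  7 13:41 ..
drwxr-xr-x  2 agent agent 4096 Dec  7 13:41 pics
{'time_s': 0.0, 'qpos': array([ 1.16837627e+00,  3.00475538e-01,  1.52159938e+00,  7.05885730e-06,
        1.32071593e+00, -6.65872797e-02]), 'joint_vel': array([ 0.00081596, -0.00015991,  0.00074357, -0.00010445,  0.00074731,
       -0.0024059 ]), 'tau': array([-2.26878648e-03, -5.31816351e+01, -3.52730978e+01,  7.06924126e-02,
        2.46304966e-02, -4.87463228e-05]), 'ee_pos': array([0.18114197, 0.51902315, 0.20487616]), 'eef_rot': array([-3.14039757e+00, -8.65476551e-05,  2.80575807e+00]), 'force': array([ 0.32865991, -0.22952207, -1.33656524]), 'moment': array([ 0.048055  , -0.01901782,  0.02444877]), 'grip_width': 0.09418078428276493}
scene {'fov_y': 57.06090579999513, 'cx': 252.80090393651037, 'cy': 193.99625533276577, 'origin': array([-0.01043161, -0.77783414,  1.08375886]), 'attitude': array([ 0.79836604,  0.0188412 , -0.63933996])}
side {'fov_y': 51.025635673025604, 'cx': 266.3707655241683, 'cy': 197.17216802951552, 'origin': array([ 0.39864308, -0.90077241,  1.00018909]), 'attitude': array([ 0.8199408 , -0.001652  , -0.14855924])}
wrist {'fov_y': 68.01052111370876, 'cx': 251.63807655063775, 'cy': 187.14281069039188, 'mount': array([[ 1.29282223e-03,  9.65886451e-01,  2.58962723e-01,
         7.51334016e-02],
       [ 9.99999164e-01, -1.24322442e-03, -3.55292532e-04,
        -1.34717474e-04],
       [-2.12234617e-05,  2.58962966e-01, -9.65887251e-01,
        -1.80042045e-01],
       [ 0.00000000e+00,  0.00000000e+00,  0.00000000e+00,
         1.00000000e+00]])}
```

View pics/scene0.png

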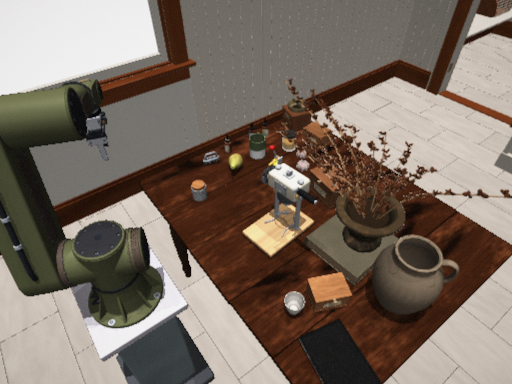

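View pics/side0.png

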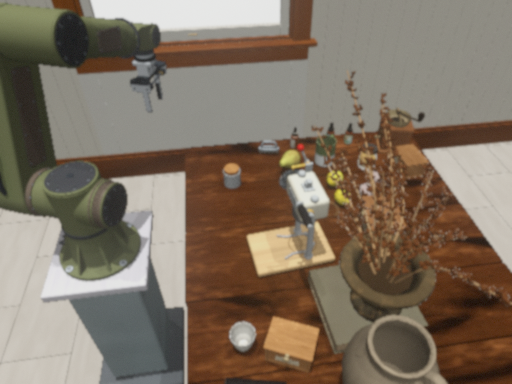

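View pics/wrist0.png

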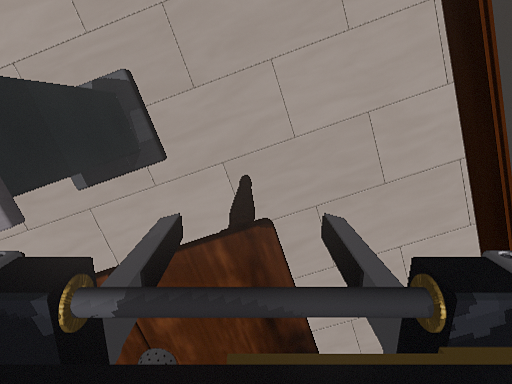

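```bash
cat >> h.py <<'E'
def campose(name,o=None):
    c=vision.camera_params(name)
    if 'mount' in c:
        T=np.eye(4);T[:3,:3]=Rn.from_euler('xyz',o['eef_rot']).as_matrix();T[:3,3]=o['ee_pos'];T=T@c['mount']
    else:
        T=np.eye(4);T[:3,:3]=Rn.from_euler('xyz',c['attitude']).as_matrix();T[:3,3]=c['origin']
    f=192/np.tan(np.radians(c['fov_y'])/2)
    return T,f,c['cx'],c['cy']
def cloud(name,d,o=None):
    T,f,cx,cy=campose(name,o)
    v,u=np.mgrid[0:384,0:512].astype(float)
    P=np.stack([(u-cx)/f*d,-(v-cy)/f*d,-d],-1)
    return P@T[:3,:3].T+T[:3,3]
def ray(name,u,v,z,o=None):
    T,f,cx,cy=campose(name,o)
    r=T[:3,:3]@np.array([(u-cx)/f,-(v-cy)/f,-1]); return T[:3,3]+r*(z-T[2,3])/r[2]
def proj(name,P,o=None):
    T,f,cx,cy=campose(name,o)
    q=(np.asarray(P)-T[:3,3])@T[:3,:3]; return np.array([cx+f*q[0]/-q[2],cy-f*q[1]/-q[2]])
E
python3 - <<'E'
from h import *
for n in('scene','side'):
    z=np.load(f'pics/{n}0.npz');p,d=z['p'],z['d'];W=cloud(n,d)
    hsv=cv2.cvtColor(p,cv2.COLOR_RGB2HSV)
    print(n,'table',np.median(W[270:300,235:260,2]) if n=='scene' else np.median(W[270:300,200:225,2]))
    m=(hsv[...,0]>10)&(hsv[...,0]<25)&(hsv[...,2]>140)&(abs(W[...,2]-.025)<.012)&(d>0)
    k,l,s,c=cv2.connectedComponentsWithStats(m.astype(np.uint8))
    for i in range(1,k):
        if s[i,4]>25:
            Q=W[l==i]; 
            # ray to plane z=.025
            vs,us=np.where(l==i); R=np.array([ray(n,u,v,.025)[:2] for u,v in zip(us,vs)])
            print(s[i],c[i],Q.mean(0),cv2.minAreaRect((R*1000).astype(np.float32)))
            if s[i,4]>800: print(cv2.boxPoints(cv2.minAreaRect((R*1000).astype(np.float32))))
E
```

```text
scene table 0.0005915112792282962
[279 204  16  10  98] [286.67346939 207.81632653] [ 0.68249031 -0.04598644  0.02690174] ((681.0214233398438, -46.41175842285156), (44.471405029296875, 64.50299072265625), 44.33681869506836)
[ 243  211   71   45 1372] [273.83090379 232.22667638] [ 0.56021433 -0.11344468  0.02638984] ((593.6959838867188, -98.58975982666016), (247.33897399902344, 161.85943603515625), 5.938500881195068)
[[ 462.31714    -30.889313 ]
 [ 479.06323   -191.88013  ]
 [ 725.0748    -166.2902   ]
 [ 708.32874     -5.2993927]]
[281 214  12   6  40] [287.05  216.275] [ 0.65321528 -0.08255579  0.02688304] ((652.1251831054688, -82.6710205078125), (25.340795516967773, 44.87330627441406), 60.881690979003906)
[286 297  16  12 107] [293.62616822 302.01869159] [ 0.42604648 -0.38056541  0.02504199] ((426.12646484375, -380.67767333984375), (36.33028030395508, 48.51877212524414), 39.06514358520508)
side table -0.0016210047708488107
[493  38  19   6  47] [502.          40.42553191] [2.18735491 1.31008308 0.02541165] ((2188.546630859375, 1307.3685302734375), (138.4338836669922, 54.96480941772
[... 168 characters left out ...]
3281, 50.80241012573242), 8.911442756652832)
[354  47  14   5  26] [360.84615385  49.11538462] [1.29172843 1.31007484 0.02564041] ((1292.919189453125, 1311.7818603515625), (78.06463623046875, 50.35750198364258), 15.551025390625)
[321  49  23   5  59] [332.47457627  51.03389831] [1.11953995 1.3073061  0.02587678] ((1116.845458984375, 1310.527587890625), (55.90522003173828, 129.60198974609375), 81.70799255371094)Traceback (most recent call last):
  File "<stdin>", line 12, in <module>
  File "h.py", line 22, in ray
    T,f,cx,cy=campose(name,o)
              ~~~~~~~^^^^^^^^
  File "h.py", line 9, in campose
    c=vision.camera_params(name)
ValueError: time passes only in moves, steps and waits
```

```bash
python3 - <<'E'
from h import *
for n,b in(('scene',(180,165,225,210)),('side',(215,155,250,195))):
    z=np.load(f'pics/{n}0.npz');p=z['p']
    cv2.imwrite(f'pics/c_{n}.png',cv2.resize(cv2.cvtColor(p,cv2.COLOR_RGB2BGR)[b[1]:b[3],b[0]:b[2]],None,fx=10,fy=10,interpolation=0))
for n,b in(('scene',(235,140,335,260)),('side',(235,140,345,285))):
    z=np.load(f'pics/{n}0.npz');p=z['p']
    cv2.imwrite(f'pics/d_{n}.png',cv2.resize(cv2.cvtColor(p,cv2.COLOR_RGB2BGR)[b[1]:b[3],b[0]:b[2]],None,fx=4,fy=4,interpolation=0))
E
python3 - <<'E'
s=open('h.py').read()
s=s.replace("    c=vision.camera_params(name)\n","    c=CP(name)\n").replace("def campose","_c={}\ndef CP(n):\n    if n not in _c: _c[n]=vision.camera_params(n)\n    return _c[n]\ndef campose")
open('h.py','w').write(s)
E
python3 - <<'E'
from h import *
for n in('scene','side'):
    z=np.load(f'pics/{n}0.npz');p,d=z['p'],z['d'];W=cloud(n,d)
    hsv=cv2.cvtColor(p,cv2.COLOR_RGB2HSV)
    m=(hsv[...,0]>8)&(hsv[...,0]<28)&(hsv[...,2]>130)&(abs(W[...,2]-.025)<.012)&(d>0)&(W[...,0]<.8)&(W[...,1]>-.3)
    k,l,s,c=cv2.connectedComponentsWithStats(m.astype(np.uint8))
    for i in range(1,k):
        if s[i,4]>800:
            vs,us=np.where(l==i); R=np.array([ray(n,u,v,.025)[:2] for u,v in zip(us,vs)])
            r=cv2.minAreaRect((R*1000).astype(np.float32)); print(n,s[i],r);print(cv2.boxPoints(r), np.median(W[l==i][:,2]))
    # mould: points z>.05 in region
    mm=(W[...,2]>.05)&(W[...,2]<.1)&(W[...,0]>.2)&(W[...,0]<.7)&(W[...,1]>.03)&(W[...,1]<.3)&(d>0)
    k,l,s,c=cv2.connectedComponentsWithStats(mm.astype(np.uint8))
    for i in range(1,k):
        if s[i,4]>25:
            Q=W[l==i]; print(n,s[i],c[i],Q.mean(0),Q.max(0),Q.min(0))
            t=Q[Q[:,2]>Q[:,2].max()-.006]; print('top',len(t),t.mean(0),np.median(t[:,2]),t.min(0),t.max(0))
E
```

```text
scene [ 243  210   71   46 1449] ((593.712890625, -98.76591491699219), (247.38661193847656, 162.22286987304688), 5.895993709564209)
[[ 462.3419    -30.789703]
 [ 479.00595  -192.15442 ]
 [ 725.08386  -166.74213 ]
 [ 708.4198     -5.377411]] 0.026533485180421756
scene [230 160  11   9  49] [234.12244898 163.75510204] [0.65263486 0.28926077 0.05859349] [0.6882985  0.2995735  0.06784956] [0.62571738 0.27508456 0.05120168]
top 13 [0.64734313 0.29194777 0.06437737] 0.06388294029173358 [0.6335542  0.28033875 0.06189625] [0.66848633 0.29772502 0.06784956]
scene [191 179  15  14 163] [197.74846626 185.73619632] [0.44123978 0.2527946  0.06881279] [0.47484657 0.28880626 0.08013864] [0.41419795 0.22692007 0.05072944]
top 63 [0.44224928 0.25883447 0.07611854] 0.07593120714330248 [0.4179782  0.23406212 0.07415205] [0.47041562 0.28257646 0.08013864]
side [ 247  222   88   54 2780] ((592.59375, -104.53616333007812), (244.3109588623047, 164.16012573242188), 6.0159912109375)
[[ 462.50854   -35.710773]
 [ 479.7135   -198.96681 ]
 [ 722.67896  -173.36156 ]
 [ 705.474     -10.105515]] 0.023850821922277887
side [278 158  18   8  68] [285.94117647 160.85294118] [0.65343451 0.28775958 0.05721721] [0.69074595 0.2997315  0.06445092] [0.6194055  0.26762107 0.05096831]
top 28 [0.65354928 0.29161643 0.06037398] 0.06011447092359096 [0.63249819 0.27827149 0.05857253] [0.68650407 0.2997315  0.06445092]
side [223 164  17  15 191] [231.30890052 170.7591623 ] [0.44235321 0.24750434 0.0664421 ] [0.47167305 0.28640387 0.07641145] [0.41192038 0.22290211 0.05001124]
top 83 [0.44304447 0.25611163 0.07225686] 0.07211174111984431 [0.41652317 0.22829125 0.07041586] [0.46809631 0.2820273  0.07641145]
```

View pics/c_scene.png

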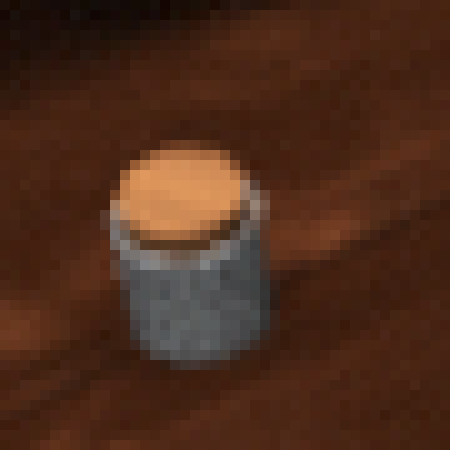

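View pics/d_scene.png

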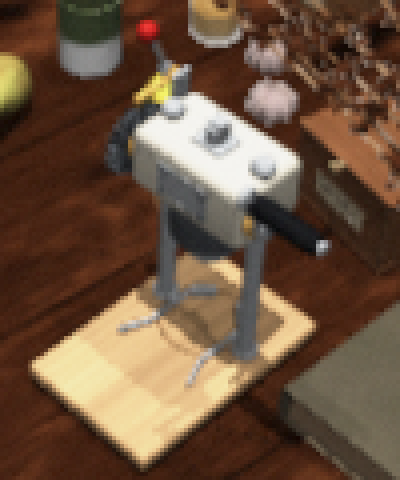

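View pics/d_side.png

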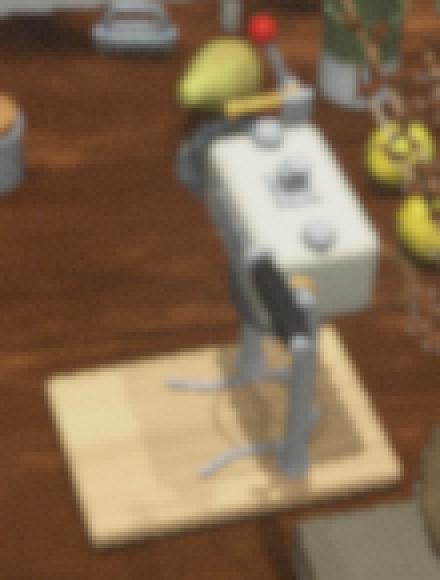

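```bash
cat >> h.py <<'E'
YAW=np.radians(5.95); SEAT=np.array([.6355,-.0973])
def p2w(p):
    c,s=np.cos(YAW),np.sin(YAW); return np.array([SEAT[0]+c*p[0]-s*p[1],SEAT[1]+s*p[0]+c*p[1],p[2]])
def w2p(W):
    c,s=np.cos(YAW),np.sin(YAW); q=np.asarray(W)-np.array([SEAT[0],SEAT[1],0]); 
    return np.stack([c*q[...,0]+s*q[...,1],-s*q[...,0]+c*q[...,1],q[...,2]],-1)
def plan(pos,R,claw=None,step=.04,deg=7.0,o=None):
    """rows in tool axes from present pose to pos, rotation matrix R"""
    o=o or ctrl.get_obs(); P=np.array(o['ee_pos']);Q=Rn.from_euler('xyz',o['eef_rot']); R=Rn.from_matrix(R) if not isinstance(R,Rn) else R
    dr=(Q.inv()*R).as_rotvec(degrees=True); d=np.asarray(pos)-P
    n=int(max(1,np.ceil(np.linalg.norm(d)/step),np.ceil(np.linalg.norm(dr)/deg)))
    for i in range(n):
        t=Q.inv().apply(d/n); r=dr/n
        print('{"x":%.4f,"y":%.4f,"z":%.4f,"ax":%.2f,"ay":%.2f,"az":%.2f}'%(*t,*r)+(',' if (i+1)%5 else '\n'))
        Q=Q*Rn.from_rotvec(dr/n,degrees=True)
def down(yaw,tilt=0,taz=None):
    """tool z down, tool x at yaw (world), then tilt (deg) of tool z towards world azimuth taz"""
    R=Rn.from_euler('xyz',[np.pi,0,yaw])
    if tilt: 
        ax=np.array([-np.sin(taz),np.cos(taz),0]); R=Rn.from_rotvec(-ax*np.radians(tilt))*R
    return R
E
python3 - <<'E'
from h import *
for n in('scene','side'):
    z=np.load(f'pics/{n}0.npz');W=w2p(cloud(n,z['d']))
    m=(W[...,0]>-200)&(abs(W[...,0])<.25)&(W[...,1]>-.35)&(W[...,1]<.2)&(W[...,2]>.05)&(z['d']>0)
    Q=W[m]; k=np.round(Q/.04).astype(int); u,c=np.unique(k,axis=0,return_counts=True)
    for a,b in zip(u,c): 
        if b>4: print((a*40).tolist(),b,end='; ')
    print()
plan([.443,.257,.2],down(np.pi+YAW))
E
```

```text
[-240, -280, 40] 16; [-240, -280, 80] 12; [-240, -240, 40] 22; [-240, -240, 80] 14; [-200, -320, 40] 12; [-200, -320, 80] 88; [-200, -280, 40] 6; [-200, -280, 80] 28; [-160, -360, 40] 8; [-160, -360, 80] 32; [-160, -320, 80] 141; [-160, -280, 80] 133; [-160, -240, 80] 22; [-120, -360, 80] 35; [-120, -320, 80] 134; [-120, -280, 80] 94; [-80, -360, 80] 11; [-80, -320, 80] 98; [-80, -280, 80] 15; [-40, -320, 40] 5; [-40, -160, 280] 38; [-40, -120, 280] 70; [-40, -80, 200] 7; [-40, -80, 240] 35; [-40, -80, 280] 46; [-40, -40, 160] 8; [-40, -40, 200] 38; [-40, -40, 240] 87; [-40, -40, 280] 32; [-40, 0, 160] 43; [-40, 0, 200] 52; [-40, 0, 240] 82; [-40, 0, 280] 45; [-40, 40, 200] 28; [-40, 40, 240] 71; [-40, 40, 280] 44; [-40, 80, 200] 22; [-40, 80, 240] 79; [-40, 80, 280] 24; [0, -360, 40] 10; [0, -320, 40] 29; [0, -320, 200] 23; [0, -280, 40] 30; [0, -280, 200] 85; [0, -240, 40] 27; [0, -240, 200] 65; [0, -200, 40] 24; [0, -200, 200] 12; [0, -200, 320] 24; [0, -200, 360] 27; [0, -160, 40] 15; [0, -120, 40] 9; [0, -80, 240] 25; [0, -40, 40] 10; [0, -40, 80] 33; [0, -40, 120] 35; [0, -40, 
[... 11656 characters left out ...]
0334,"y":-0.0161,"z":0.0005,"ax":-0.00,"ay":-0.00,"az":-2.52},
{"x":-0.0326,"y":-0.0176,"z":0.0005,"ax":-0.00,"ay":-0.00,"az":-2.52},
{"x":-0.0318,"y":-0.0190,"z":0.0005,"ax":-0.00,"ay":-0.00,"az":-2.52},
{"x":-0.0309,"y":-0.0204,"z":0.0005,"ax":-0.00,"ay":-0.00,"az":-2.52},
{"x":-0.0300,"y":-0.0217,"z":0.0005,"ax":-0.00,"ay":-0.00,"az":-2.52}

{"x":-0.0290,"y":-0.0230,"z":0.0005,"ax":-0.00,"ay":-0.00,"az":-2.52},
{"x":-0.0280,"y":-0.0243,"z":0.0005,"ax":-0.00,"ay":-0.00,"az":-2.52},
{"x":-0.0269,"y":-0.0255,"z":0.0005,"ax":-0.00,"ay":-0.00,"az":-2.52},
{"x":-0.0258,"y":-0.0266,"z":0.0005,"ax":-0.00,"ay":-0.00,"az":-2.52},
{"x":-0.0246,"y":-0.0277,"z":0.0005,"ax":-0.00,"ay":-0.00,"az":-2.52}
```

Run:
```python
from h import *
im=[]
for n in('scene','side'):
    z=np.load(f'pics/{n}0.npz');W=w2p(cloud(n,z['d'])); p=z['p'].copy()
    m=(W[...,0]>-.1)&(W[...,0]<.13)&(W[...,1]>-.22)&(W[...,1]<.2)&(W[...,2]>.3)&(W[...,2]<.55)&(z['d']>0)
    Q=W[m]*1000
    print(n,len(Q))
    k=np.round(Q/20).astype(int); u,c=np.unique(k,axis=0,return_counts=True)
    print([(a*20).tolist() for a,b in zip(u,c) if b>4])
    p[m]=[255,0,255]; b=(230,100,400,280) ; im.append(cv2.resize(p[b[1]:b[3],b[0]:b[2]],None,fx=2.3,fy=2.3,interpolation=0))
cv2.imwrite('pics/branch.png',cv2.cvtColor(np.hstack(im),cv2.COLOR_RGB2BGR))
```

```text
scene 807
[[0, -220, 340], [0, -200, 340], [0, 100, 340], [20, -200, 340], [20, -80, 380], [20, -60, 380], [20, -60, 400], [20, -40, 400], [40, -180, 320], [40, -160, 320], [40, -160, 340], [40, -140, 340], [40, -120, 340], [40, -120, 360], [40, -100, 360], [40, -80, 360], [40, -80, 380], [40, 120, 380], [60, -200, 300], [60, -180, 300], [60, -180, 320], [60, -180, 400], [60, -160, 460], [60, -120, 340], [60, -120, 360], [60, -60, 320], [60, -40, 320], [60, -20, 320], [60, 0, 340], [60, 20, 340], [60, 60, 360], [60, 100, 360], [60, 120, 360], [60, 120, 380], [80, -220, 340], [80, -220, 360], [80, -200, 380], [80, -200, 400], [80, -200, 420], [80, -180, 400], [80, -180, 420], [80, -160, 440], [80, -160, 460], [80, -60, 300], [80, -60, 320], [80, -20, 320], [80, -20, 340], [80, 0, 340], [80, 60, 360], [80, 100, 360], [100, -220, 340], [100, -140, 300], [100, -120, 300], [100, -120, 320], [100, -100, 300], [100, -100, 320], [100, -80, 320], [100, -60, 320], [100, -60, 340], [100, -20, 340], [100, 0, 340], [100, 20, 360], [120, -180, 360]]
side 1391
[[0, -220, 340], [0, -200, 340], [0, 8
[... 675 characters left out ...]
60, 100, 360], [60, 120, 360], [60, 120, 380], [80, -220, 360], [80, -220, 380], [80, -200, 380], [80, -200, 400], [80, -200, 420], [80, -180, 400], [80, -180, 420], [80, -160, 440], [80, -160, 460], [80, -140, 460], [80, -60, 300], [80, -60, 320], [80, -40, 320], [80, -40, 340], [80, -20, 320], [80, -20, 340], [80, 0, 340], [80, 40, 340], [80, 80, 360], [100, -180, 420], [100, -140, 300], [100, -120, 300], [100, -120, 320], [100, -100, 300], [100, -100, 320], [100, -80, 320], [100, -60, 320], [100, -60, 340], [100, -40, 320], [100, -20, 340], [100, 0, 340], [100, 20, 340], [100, 20, 360], [100, 40, 360], [120, -200, 320], [120, -200, 340], [120, -180, 340], [120, -60, 360], [120, -40, 400]]
```

View pics/branch.png

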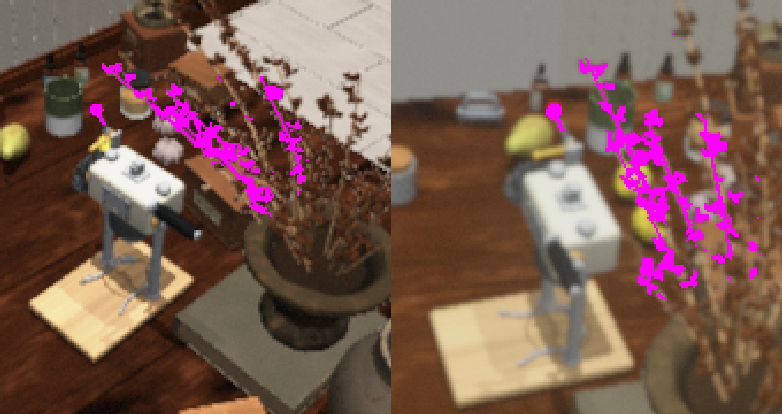

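step_arm --steps '[{"x":-0.0334,"y":-0.0161,"z":0,"az":-2.5},{"x":-0.0326,"y":-0.0176,"z":0,"az":-2.5},{"x":-0.0318,"y":-0.019,"z":0,"az":-2.5},{"x":-0.0309,"y":-0.0204,"z":0,"az":-2.5},{"x":-0.03,"y":-0.0217,"z":0,"az":-2.5}]'

```text
validation failed for argument at $.st...
```

step_arm --steps '[{"x":-0.029,"y":-0.023,"z":0,"az":-2.5},{"x":-0.028,"y":-0.0243,"z":0,"az":-2.5},{"x":-0.0269,"y":-0.0255,"z":0,"az":-2.5},{"x":-0.0258,"y":-0.0266,"z":0,"az":-2.5},{"x":0,"y":0,"z":0}]'

```text
validation failed for argument at $.st...
```

Run:
```python
from h import *
p,d,o=snap('wrist','w1'); print(o['time_s'],o['ee_pos'],o['eef_rot'],o['force'])
print(proj('wrist',[.443,.257,.074],o))
```

```text
0.15 [0.18116155 0.51909445 0.20501988] [-3.14071764e+00 -3.46501971e-05  2.80583328e+00] [ 0.34603249 -1.07531391  0.3361905 ]
[138.55016829 407.04144353]
```

View pics/w1.png

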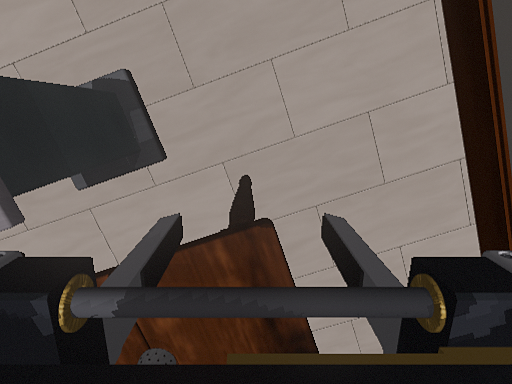

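step_arm --steps '[{"x":-0.033,"y":-0.016,"z":0.0,"ax":0.0,"ay":0.0,"az":-2.5,"claw":0.094}]'

```text
time_s: 0.28
ee_pos: [0.2047, 0.495, 0.2047]
eef_rot: [-3.141, -0.001, 2.852]
force: [0.3, -0.4, -0.3]
grip_width: 0.094
```

step_arm --steps '[{"x":-0.033,"y":-0.018,"z":0.0,"ax":0.0,"ay":0.0,"az":-2.5,"claw":0.094},{"x":-0.032,"y":-0.019,"z":0.0,"ax":0.0,"ay":0.0,"az":-2.5,"claw":0.094},{"x":-0.031,"y":-0.02,"z":0.0,"ax":0.0,"ay":0.0,"az":-2.5,"claw":0.094},{"x":-0.03,"y":-0.022,"z":0.0,"ax":0.0,"ay":0.0,"az":-2.5,"claw":0.094},{"x":-0.029,"y":-0.023,"z":0.0,"ax":0.0,"ay":0.0,"az":-2.5,"claw":0.094}]'

```text
time_s: 0.7
ee_pos: [0.3397, 0.3593, 0.2036]
eef_rot: [-3.14, -0.002, 3.088]
force: [0.7, -0.6, 0.1]
grip_width: 0.0941
```

step_arm --steps '[{"x":-0.028,"y":-0.024,"z":0.0,"ax":0.0,"ay":0.0,"az":-2.5,"claw":0.094},{"x":-0.027,"y":-0.025,"z":0.0,"ax":0.0,"ay":0.0,"az":-2.5,"claw":0.094},{"x":-0.026,"y":-0.027,"z":0.0,"ax":0.0,"ay":0.0,"az":-2.5,"claw":0.094},{"x":-0.025,"y":-0.028,"z":0.0,"ax":0.0,"ay":0.0,"az":-2.5,"claw":0.094}]'

```text
time_s: 1.03
ee_pos: [0.4513, 0.2504, 0.2038]
eef_rot: [-3.14, -0.002, -3.012]
force: [0.1, -0.1, 0.3]
grip_width: 0.0941
```

Run:
```python
from h import *
p,d,o=snap('wrist','w2'); print(o['time_s'],o['ee_pos'],o['eef_rot'],o['force'])
print(proj('wrist',[.443,.257,.074],o))
```

```text
1.0333 [0.45132754 0.25041298 0.20377296] [-3.14044322e+00 -1.92771344e-03 -3.01150768e+00] [ 0.11332908 -0.09639082  0.34009262]
[258.65169654 174.11817347]
```

View pics/w2.png

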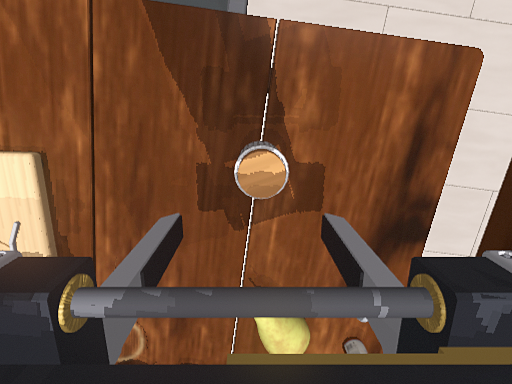

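Run:
```python
from h import *
z=np.load('pics/w2.npz');o=dict(ee_pos=z['pos'],eef_rot=z['rot']);W=cloud('wrist',z['d'],o)
s=W[130:200,230:295]; print('maxz',np.percentile(s[...,2],[50,80,90,99]))
print('table',np.median(W[100:110,280:400,2]))
m=(W[...,2]>.045)&(W[...,2]<.1);m[:, :220]=0;m[:,300:]=0;m[210:]=0
t=m&(W[...,2]>.068);Q=W[t];vs,us=np.where(t);print(us.mean(),vs.mean(),len(Q),np.median(Q[:,2]))
print('circ',cv2.minEnclosingCircle((Q[:,:2]*1000).astype(np.float32)))
r=m&(W[...,2]>.055)&(W[...,2]<.066);Q=W[r];print(len(Q),cv2.minEnclosingCircle((Q[:,:2]*1000).astype(np.float32)),np.median(Q[:,2]))
plan([.443,.257,.15],down(np.pi+YAW))
```

```text
maxz [0.05178697 0.07403393 0.07452503 0.07564612]
table 0.0004167831307009262
261.1374589266156 174.18346111719606 1826 0.07400470124926636
circ ((443.7337341308594, 259.86578369140625), 27.343822479248047)
357 ((443.8108825683594, 260.0821838378906), 31.606300354003906) 0.06076551819172443
{"x":0.0053,"y":0.0061,"z":0.0268,"ax":-0.07,"ay":-0.03,"az":0.77},
{"x":0.0054,"y":0.0060,"z":0.0268,"ax":-0.07,"ay":-0.03,"az":0.77},
```

Run:
```python
from h import *
plan([.4438,.260,.14],down(np.pi+YAW));
```

```text
{"x":0.0047,"y":0.0075,"z":0.0318,"ax":-0.07,"ay":-0.03,"az":0.77},
{"x":0.0048,"y":0.0074,"z":0.0318,"ax":-0.07,"ay":-0.03,"az":0.77},
```

step_arm --steps '[{"x":0.005,"y":0.0075,"z":0.025,"ax":0.0,"ay":0.0,"az":0.8,"claw":0.094},{"x":0.005,"y":0.0075,"z":0.025,"ax":0.0,"ay":0.0,"az":0.8,"claw":0.094},{"x":0.0,"y":0.0,"z":0.0,"ax":0.0,"ay":0.0,"az":0.0,"claw":0.094}]'

```text
time_s: 1.33
ee_pos: [0.4464, 0.2567, 0.1526]
eef_rot: [-3.139, 0.001, -3.046]
force: [-1.7, 1.0, -0.3]
grip_width: 0.0943
```

Run:
```python
from h import *
p,d,o=snap('wrist','w3');W=cloud('wrist',d,o);print(o['time_s'],o['ee_pos'],o['eef_rot'],o['joint_vel'].round(3))
t=(W[...,2]>.07)&(W[...,2]<.08)&(np.hypot(W[...,0]-.4438,W[...,1]-.26)<.05);Q=W[t];print(len(Q),cv2.minEnclosingCircle((Q[:,:2]*1000).astype(np.float32)))
plan([.4438,.260,.022],down(np.pi+YAW));
```

```text
1.3333 [0.44642403 0.25668299 0.1525702 ] [-3.13947646e+00  1.04658467e-03 -3.04638887e+00] [-0.036 -0.034 -0.065 -0.007  0.068 -0.044]
2496 ((443.65753173828125, 259.9604187011719), 27.274799346923828)
{"x":0.0009,"y":0.0009,"z":0.0332,"ax":-0.02,"ay":0.04,"az":-0.11},
{"x":0.0009,"y":0.0009,"z":0.0332,"ax":-0.02,"ay":0.04,"az":-0.11},
{"x":0.0008,"y":0.0009,"z":0.0332,"ax":-0.02,"ay":0.04,"az":-0.11},
{"x":0.0008,"y":0.0009,"z":0.0332,"ax":-0.02,"ay":0.04,"az":-0.11},
```

step_arm --steps '[{"x":0.001,"y":0.001,"z":0.033,"ax":0.0,"ay":0.0,"az":0.0,"claw":0.094},{"x":0.001,"y":0.001,"z":0.033,"ax":0.0,"ay":0.0,"az":0.0,"claw":0.094},{"x":0.001,"y":0.001,"z":0.033,"ax":0.0,"ay":0.0,"az":0.0,"claw":0.094},{"x":0.0,"y":0.0,"z":0.0,"ax":0.0,"ay":0.0,"az":0.0,"claw":0.094}]'

```text
time_s: 1.72
ee_pos: [0.448, 0.2613, 0.0598]
eef_rot: [3.14, 0.013, -3.041]
force: [-0.3, -0.3, -0.2]
grip_width: 0.094
```

Run:
```python
from h import *
plan([.4438,.260,.020],down(np.pi+YAW));
```

```text
{"x":0.0024,"y":-0.0005,"z":0.0199,"ax":0.05,"ay":0.36,"az":-0.10},
{"x":0.0023,"y":-0.0005,"z":0.0199,"ax":0.05,"ay":0.36,"az":-0.10},
```

step_arm --steps '[{"x":0.0024,"y":-0.0005,"z":0.02,"ax":0.0,"ay":0.35,"az":0.0,"claw":0.094},{"x":0.0024,"y":-0.0005,"z":0.019,"ax":0.0,"ay":0.35,"az":0.0,"claw":0.094},{"x":0.0,"y":0.0,"z":0.0,"ax":0.0,"ay":0.0,"az":0.0,"claw":0.094},{"x":0.0,"y":0.0,"z":0.0,"ax":0.0,"ay":0.0,"az":0.0,"claw":0.094}]'

```text
time_s: 2.05
ee_pos: [0.4476, 0.2621, 0.0282]
eef_rot: [3.138, 0.006, -3.038]
force: [0.6, 0.1, 0.5]
grip_width: 0.0939
```

step_arm --grip_force 20 --steps '[{"x":0.0,"y":0.0,"z":0.0,"ax":0.0,"ay":0.0,"az":0.0,"claw":0.05},{"x":0.0,"y":0.0,"z":0.0,"ax":0.0,"ay":0.0,"az":0.0,"claw":0.05},{"x":0.0,"y":0.0,"z":0.0,"ax":0.0,"ay":0.0,"az":0.0,"claw":0.05},{"x":0.0,"y":0.0,"z":0.0,"ax":0.0,"ay":0.0,"az":0.0,"claw":0.05},{"x":0.0,"y":0.0,"z":0.0,"ax":0.0,"ay":0.0,"az":0.0,"claw":0.05}]'

```text
time_s: 2.47
ee_pos: [0.4512, 0.2637, 0.0362]
eef_rot: [3.135, 0.016, -3.037]
force: [0.2, -3.2, -0.3]
grip_width: 0.0642
```

step_arm --grip_force 25 --steps '[{"x":0.001,"y":0.0,"z":0.003,"ax":0.0,"ay":0.2,"az":0.0,"claw":0.05},{"x":0.001,"y":0.0,"z":0.003,"ax":0.0,"ay":0.2,"az":0.0,"claw":0.05},{"x":0.001,"y":0.0,"z":0.003,"ax":0.0,"ay":0.2,"az":0.0,"claw":0.05}]'

```text
time_s: 2.72
ee_pos: [0.4529, 0.264, 0.0344]
eef_rot: [3.134, 0.016, -3.036]
force: [-4.4, -8.9, 33.9]
grip_width: 0.0613
```

Run:
```python
from h import *
p,d,o=snap('wrist','w4');print(o['time_s'],o['ee_pos'],o['eef_rot'],o['force'],o['moment'])
p,d,_=snap('scene','s4')
W=cloud('scene',d);m=(W[...,2]>.055)&(W[...,2]<.085)&(np.hypot(W[...,0]-.447,W[...,1]-.26)<.05)
hsv=cv2.cvtColor(p,cv2.COLOR_RGB2HSV); t=m&(hsv[...,1]>80); print(W[t].mean(0),len(W[t]))
o=ctrl.get_obs();print(o['ee_pos'],o['force'],o['grip_width'])
```

```text
2.7167 [0.45289848 0.26397709 0.03438637] [ 3.13359928  0.01637903 -3.03618716] [-4.42768993 -8.86038169 33.91878729] [-1.91066108  0.97417902  0.01696598]
[0.43673813 0.25812521 0.07312476] 90
[0.45299638 0.2639928  0.03427344] [-2.75775241 -7.84486499 26.20306284] 0.060904239792550864
```

View pics/w4.png

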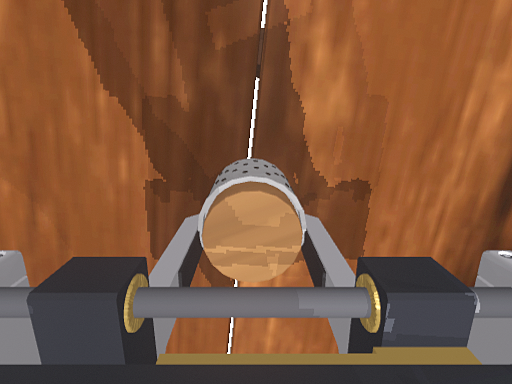

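step_arm --steps '[{"x":0.0,"y":0.0,"z":0.0,"ax":0.0,"ay":0.0,"az":0.0,"claw":0.094},{"x":0.0,"y":0.0,"z":0.0,"ax":0.0,"ay":0.0,"az":0.0,"claw":0.094},{"x":0.0,"y":0.0,"z":0.0,"ax":0.0,"ay":0.0,"az":0.0,"claw":0.094}]'

```text
time_s: 3.07
ee_pos: [0.4539, 0.2642, 0.0359]
eef_rot: [3.133, 0.019, -3.036]
force: [0.0, 0.3, -0.4]
grip_width: 0.0776
```

Run:
```python
from h import *
p,d,o=snap('wrist','w5');W=cloud('wrist',d,o);print(o['time_s'],o['ee_pos'],o['eef_rot'],o['force'],o['joint_vel'].round(3),o['tau'].round(2))
t=(W[...,2]>.07)&(W[...,2]<.08)&(np.hypot(W[...,0]-.4438,W[...,1]-.26)<.05);Q=W[t];print(len(Q),cv2.minEnclosingCircle((Q[:,:2]*1000).astype(np.float32)))
o=ctrl.get_obs();print(o['time_s'],o['ee_pos'],o['eef_rot'],o['force'],o['joint_vel'].round(3),o['tau'].round(2))
plan([.4438,.260,.022],down(np.pi+YAW));
```

```text
3.0667 [0.45390433 0.26416467 0.03588651] [ 3.13269635  0.01927283 -3.0362665 ] [ 0.04381184  0.34602682 -0.43526673] [-0.001 -0.003 -0.002  0.002  0.004 -0.002] [-7.000e-02 -5.436e+01 -2.828e+01 -1.000e-02  3.000e-02 -0.000e+00]
7856 ((444.943359375, 260.732177734375), 49.38020706176758)
3.1167 [0.45387002 0.26416517 0.03579522] [ 3.13273222  0.01914923 -3.03627088] [-0.34508377 -0.16820191 -0.06476814] [ 0.001  0.006  0.002 -0.    -0.002  0.001] [-3.000e-02 -5.394e+01 -2.791e+01  1.000e-02  3.000e-02 -0.000e+00]
{"x":0.0107,"y":-0.0032,"z":0.0136,"ax":0.51,"ay":1.10,"az":0.09},
```

step_arm --steps '[{"x":0.0055,"y":-0.0016,"z":0.007,"ax":0.25,"ay":0.55,"az":0.0,"claw":0.094},{"x":0.0055,"y":-0.0016,"z":0.007,"ax":0.25,"ay":0.55,"az":0.0,"claw":0.094},{"x":0.0,"y":0.0,"z":0.0,"ax":0.0,"ay":0.0,"az":0.0,"claw":0.094}]'

```text
time_s: 3.37
ee_pos: [0.4419, 0.2594, 0.0196]
eef_rot: [-3.141, -0.003, -3.036]
force: [-0.4, -0.7, -0.2]
grip_width: 0.0935
```

Run:
```python
from h import *
p,d,o=snap('wrist','w6');W=cloud('wrist',d,o);print(o['time_s'],o['ee_pos'],o['eef_rot'],o['force'],o['joint_vel'].round(3))
t=(W[...,2]>.07)&(W[...,2]<.08)&(np.hypot(W[...,0]-.4438,W[...,1]-.26)<.035);Q=W[t];print(len(Q),cv2.minEnclosingCircle((Q[:,:2]*1000).astype(np.float32)),np.median(Q,0))
plan([.4438,.260,.022],down(np.pi+YAW));
```

```text
3.3667 [0.4418554  0.25940072 0.01960702] [-3.1405352  -0.00328709 -3.03609242] [-0.44701885 -0.66164223 -0.18792395] [ 0.001 -0.001 -0.009  0.001  0.001  0.   ]
6287 ((443.2066955566406, 262.5151062011719), 27.54215431213379) [0.43551897 0.26147736 0.07394297]
{"x":-0.0015,"y":0.0002,"z":-0.0019,"ax":-0.04,"ay":-0.14,"az":0.09},
```

View pics/w6.png

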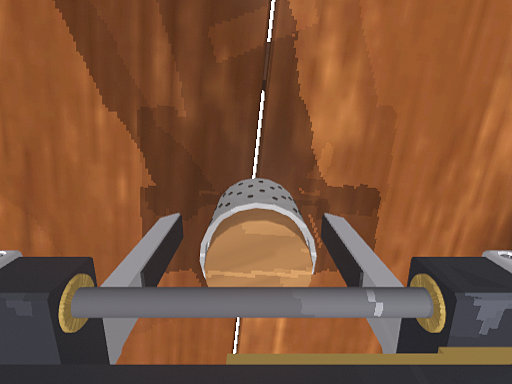

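step_arm --steps '[{"x":-0.0015,"y":0.0015,"z":0.0,"ax":0.0,"ay":0.0,"az":0.0,"claw":0.05},{"x":0.0,"y":0.0,"z":0.0,"ax":0.0,"ay":0.0,"az":0.0,"claw":0.05},{"x":0.0,"y":0.0,"z":0.0,"ax":0.0,"ay":0.0,"az":0.0,"claw":0.05},{"x":0.0,"y":0.0,"z":0.0,"ax":0.0,"ay":0.0,"az":0.0,"claw":0.05}]'

```text
time_s: 3.75
ee_pos: [0.4437, 0.2615, 0.0197]
eef_rot: [-3.141, -0.003, -3.036]
force: [0.2, -0.3, 0.0]
grip_width: 0.0708
```

step_arm --steps '[{"x":0.0,"y":0.0,"z":0.0,"ax":0.0,"ay":0.0,"az":0.0,"claw":0.05},{"x":0.0,"y":0.0,"z":0.0,"ax":0.0,"ay":0.0,"az":0.0,"claw":0.05},{"x":0.0,"y":0.0,"z":0.0,"ax":0.0,"ay":0.0,"az":0.0,"claw":0.05},{"x":0.0,"y":0.0,"z":0.0,"ax":0.0,"ay":0.0,"az":0.0,"claw":0.05}]'

```text
time_s: 4.08
ee_pos: [0.4438, 0.2617, 0.0199]
eef_rot: [-3.141, -0.003, -3.036]
force: [0.5, -0.5, -1.0]
grip_width: 0.0618
```

step_arm --steps '[{"x":0.0,"y":0.0,"z":0.0,"ax":0.0,"ay":0.0,"az":0.0,"claw":0.05},{"x":0.0,"y":0.0,"z":-0.02,"ax":0.0,"ay":0.0,"az":0.0,"claw":0.05},{"x":0.0,"y":0.0,"z":-0.04,"ax":0.0,"ay":0.0,"az":0.0,"claw":0.05},{"x":0.0,"y":0.0,"z":-0.04,"ax":0.0,"ay":0.0,"az":0.0,"claw":0.05},{"x":0.0,"y":0.0,"z":0.0,"ax":0.0,"ay":0.0,"az":0.0,"claw":0.05}]'

```text
time_s: 4.5
ee_pos: [0.4419, 0.2605, 0.1202]
eef_rot: [-3.138, -0.011, -3.036]
force: [0.3, 0.3, -1.9]
grip_width: 0.0618
```

Run:
```python
from h import *
plan([.455,0,.14],down(np.pi+YAW));
```

```text
{"x":0.0021,"y":-0.0372,"z":-0.0027,"ax":-0.03,"ay":-0.09,"az":0.01},
{"x":0.0021,"y":-0.0372,"z":-0.0027,"ax":-0.03,"ay":-0.09,"az":0.01},
{"x":0.0021,"y":-0.0372,"z":-0.0027,"ax":-0.03,"ay":-0.09,"az":0.01},
{"x":0.0020,"y":-0.0372,"z":-0.0027,"ax":-0.03,"ay":-0.09,"az":0.01},
{"x":0.0020,"y":-0.0372,"z":-0.0028,"ax":-0.03,"ay":-0.09,"az":0.01}

{"x":0.0020,"y":-0.0372,"z":-0.0028,"ax":-0.03,"ay":-0.09,"az":0.01},
{"x":0.0020,"y":-0.0372,"z":-0.0028,"ax":-0.03,"ay":-0.09,"az":0.01},
```

step_arm --steps '[{"x":0.002,"y":-0.037,"z":-0.004,"ax":0.0,"ay":0.0,"az":0.0,"claw":0.05},{"x":0.002,"y":-0.037,"z":-0.004,"ax":0.0,"ay":0.0,"az":0.0,"claw":0.05},{"x":0.002,"y":-0.037,"z":-0.004,"ax":0.0,"ay":0.0,"az":0.0,"claw":0.05},{"x":0.002,"y":-0.037,"z":-0.004,"ax":0.0,"ay":0.0,"az":0.0,"claw":0.05},{"x":0.002,"y":-0.037,"z":-0.004,"ax":0.0,"ay":0.0,"az":0.0,"claw":0.05}]'

```text
time_s: 4.92
ee_pos: [0.4499, 0.0743, 0.1395]
eef_rot: [-3.139, -0.012, -3.026]
force: [0.7, 0.1, -4.5]
grip_width: 0.0619
```

step_arm --steps '[{"x":0.002,"y":-0.037,"z":-0.004,"ax":0.0,"ay":0.0,"az":0.0,"claw":0.05},{"x":0.002,"y":-0.037,"z":-0.004,"ax":0.0,"ay":0.0,"az":0.0,"claw":0.05},{"x":0.002,"y":-0.02,"z":0.0,"ax":0.0,"ay":0.0,"az":0.0,"claw":0.05},{"x":0.0,"y":0.0,"z":0.0,"ax":0.0,"ay":0.0,"az":0.0,"claw":0.05}]'

```text
time_s: 5.25
ee_pos: [0.4527, -0.0296, 0.1459]
eef_rot: [-3.138, -0.015, -3.031]
force: [0.1, 1.0, -5.3]
grip_width: 0.0615
```

Run:
```python
from h import *
p,d,o=snap('wrist','w7');print(o['time_s'],o['ee_pos'],o['eef_rot'],o['force'],o['joint_vel'].round(3))
```

```text
5.25 [ 0.45267759 -0.02960456  0.14590401] [-3.1381147  -0.01500864 -3.03072255] [ 0.11039507  1.04958312 -5.34061943] [-0.004  0.001  0.011  0.009 -0.005  0.022]
```

View pics/w7.png

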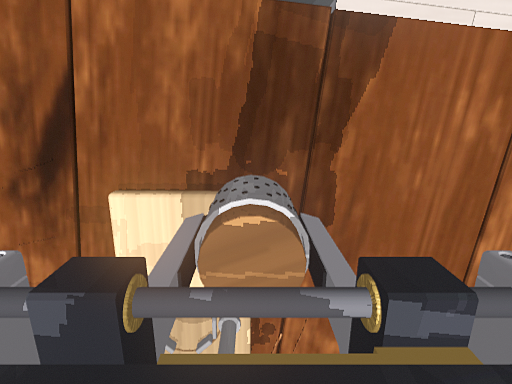

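Run:
```python
from h import *
z=np.load('pics/w7.npz');o=dict(ee_pos=z['pos'],eef_rot=z['rot'])
hsv=cv2.cvtColor(z['p'],cv2.COLOR_RGB2HSV)
m=((hsv[...,2]>190)&(hsv[...,0]>10)&(hsv[...,0]<30)).astype(np.uint8); m[:,220:]=0;m[250:]=0
top=[(u,np.where(m[:,u])[0].min()) for u in range(118,205,3) if m[:,u].any()]
left=[(np.where(m[v])[0].min(),v) for v in range(200,248,3) if m[v].any()]
A=np.array([ray('wrist',u,v-.5,.025,o)[:2] for u,v in top]);B=np.array([ray('wrist',u-.5,v,.025,o)[:2] for u,v in left])
for P in(A,B): 
    l=cv2.fitLine(P.astype(np.float32),cv2.DIST_HUBER,0,.001,.001).ravel(); print(np.degrees(np.arctan2(l[1],l[0])),l)
W=cloud('wrist',z['d'],o);print('board z',np.median(W[m>0][:,2]))
# predicted corner
print('pred corner FR',p2w([-.165,-.08,.025]), 'FL',p2w([-.165,.08,.025]))
la=cv2.fitLine(A.astype(np.float32),2,0,.001,.001).ravel();lb=cv2.fitLine(B.astype(np.float32),2,0,.001,.001).ravel()
s=np.linalg.solve(np.array([la[:2],-lb[:2]]).T,lb[2:]-la[2:]);print('corner',la[2:]+s[0]*la[:2])
```

```text
-85.22385 [ 0.08326305 -0.9965276   0.47491717 -0.13115637]
6.1796193 [ 0.9941893   0.10764572  0.51843494 -0.18309115]
board z 0.02566851573344764
pred corner FR [ 0.47968174 -0.19397301  0.025     ] FL [ 0.46309606 -0.03483497  0.025     ]
corner [ 0.47962308 -0.18740395]
```

```bash
sed -i 's/SEAT=np.array(\[.6355,-.0973\])/SEAT=np.array([.6355,-.0928])/' h.py
python3 - <<'E'
from h import *
b=p2w([-.112,0,.025]);print(b)
plan([b[0],b[1],.10],down(np.pi+YAW),step=.03)
E
```

```text
[ 0.52410337 -0.10440998  0.025     ]
{"x":-0.0158,"y":-0.0208,"z":0.0113,"ax":-0.04,"ay":-0.22,"az":0.10},
{"x":-0.0158,"y":-0.0208,"z":0.0113,"ax":-0.04,"ay":-0.22,"az":0.10},
{"x":-0.0158,"y":-0.0208,"z":0.0114,"ax":-0.04,"ay":-0.22,"az":0.10},
{"x":-0.0158,"y":-0.0208,"z":0.0114,"ax":-0.04,"ay":-0.22,"az":0.10},
```

step_arm --steps '[{"x":-0.016,"y":-0.021,"z":0.01,"ax":0.0,"ay":-0.22,"az":0.0,"claw":0.05},{"x":-0.016,"y":-0.021,"z":0.01,"ax":0.0,"ay":-0.22,"az":0.0,"claw":0.05},{"x":-0.016,"y":-0.021,"z":0.01,"ax":0.0,"ay":-0.22,"az":0.0,"claw":0.05},{"x":-0.016,"y":-0.021,"z":0.01,"ax":0.0,"ay":-0.22,"az":0.0,"claw":0.05},{"x":0.0,"y":0.0,"z":0.0,"ax":0.0,"ay":0.0,"az":0.0,"claw":0.05}]'

```text
time_s: 5.72
ee_pos: [0.527, -0.1039, 0.1008]
eef_rot: [-3.14, -0.001, -3.028]
force: [0.6, -0.3, -5.2]
grip_width: 0.0617
```

Run:
```python
from h import *
b=p2w([-.112,0,.025])
p,d,o=snap('wrist','w8');print(o['joint_vel'].round(3))
plan([b[0],b[1],.06],down(np.pi+YAW),step=.025)
```

```text
[ 0.048 -0.034  0.058  0.011  0.02   0.037]
{"x":0.0009,"y":-0.0008,"z":0.0206,"ax":-0.01,"ay":-0.06,"az":0.29},
{"x":0.0010,"y":-0.0008,"z":0.0206,"ax":-0.01,"ay":-0.06,"az":0.29},
```

View pics/w8.png

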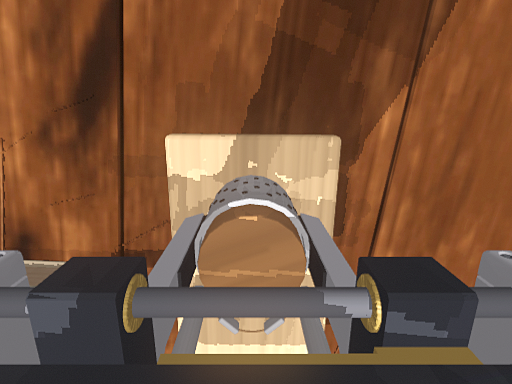

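Run:
```python
from h import *
z=np.load('pics/w8.npz');o=dict(ee_pos=z['pos'],eef_rot=z['rot'])
hsv=cv2.cvtColor(z['p'],cv2.COLOR_RGB2HSV)
m=((hsv[...,2]>150)&(hsv[...,0]>12)&(hsv[...,0]<30)&(hsv[...,1]<170)).astype(np.uint8); m[:120]=0;m[230:]=0;m[:,:150]=0;m[:,360:]=0
top=[(u,np.where(m[:,u])[0].min()-.5) for u in range(180,330,4) if m[:,u].any()]
L=[(np.where(m[v])[0].min()-.5,v) for v in range(145,205,3)];R=[(np.where(m[v])[0].max()+.5,v) for v in range(145,205,3)]
g=lambda X:np.array([ray('wrist',u,v,.025,o)[:2] for u,v in X])
F=[]
for X in(top,L,R):
    l=cv2.fitLine(g(X).astype(np.float32),2,0,.001,.001).ravel();F.append(l);print(np.degrees(np.arctan2(l[1],l[0])),l)
def X(a,b): s=np.linalg.solve(np.array([a[:2],-b[:2]]).T,b[2:]-a[2:]);return a[2:]+s[0]*a[:2]
c1,c2=X(F[0],F[1]),X(F[0],F[2]);print(c1,c2,np.linalg.norm(c1-c2),(c1+c2)/2,np.degrees(np.arctan2(*(c1-c2)*[1,-1])))
print('pred front mid',p2w([-.165,0,.025]))
```

```text
-83.97588 [ 0.10494704 -0.9944778   0.47180164 -0.10834143]
6.258288 [ 0.9940406   0.10901067  0.5166978  -0.18386523]
6.361446 [ 0.9938427   0.11080021  0.49861336 -0.02771453]
[ 0.4801941  -0.18786839] [ 0.4637038  -0.03160648] 0.1571296 [ 0.47194895 -0.10973743] 6.024113019613633
pred front mid [ 0.4713889  -0.10990399  0.025     ]
```

```bash
sed -i 's/^YAW=.*/YAW=np.radians(6.1); SEAT=np.array([.6360,-.0922])/' h.py
python3 - <<'E'
from h import *
b=p2w([-.112,0,.025]);print(b)
plan([b[0],b[1],.048],down(np.pi+YAW),step=.025)
E
```

```text
[ 0.52463415 -0.10410158  0.025     ]
{"x":0.0004,"y":-0.0005,"z":0.0177,"ax":-0.01,"ay":-0.04,"az":0.15},
{"x":0.0004,"y":-0.0005,"z":0.0177,"ax":-0.01,"ay":-0.04,"az":0.15},
{"x":0.0005,"y":-0.0005,"z":0.0177,"ax":-0.01,"ay":-0.04,"az":0.15},
```

step_arm --steps '[{"x":0.0005,"y":-0.0005,"z":0.017,"ax":0.0,"ay":0.0,"az":0.15,"claw":0.05},{"x":0.0005,"y":-0.0005,"z":0.017,"ax":0.0,"ay":0.0,"az":0.15,"claw":0.05},{"x":0.0005,"y":-0.0005,"z":0.012,"ax":0.0,"ay":0.0,"az":0.0,"claw":0.05},{"x":0.0,"y":0.0,"z":0.0,"ax":0.0,"ay":0.0,"az":0.0,"claw":0.05}]'

```text
time_s: 6.1
ee_pos: [0.5232, -0.0994, 0.0527]
eef_rot: [3.14, -0.004, -3.03]
force: [-0.8, 0.9, -3.9]
grip_width: 0.0618
```

step_arm --steps '[{"x":0.0,"y":-0.004,"z":0.003,"ax":0.0,"ay":0.2,"az":0.0,"claw":0.05},{"x":0.0,"y":0.0,"z":0.003,"ax":0.0,"ay":0.0,"az":0.0,"claw":0.05},{"x":0.0,"y":0.0,"z":0.0,"ax":0.0,"ay":0.0,"az":0.0,"claw":0.05}]'

```text
time_s: 6.35
ee_pos: [0.5235, -0.1013, 0.0473]
eef_rot: [3.14, -0.008, -3.028]
force: [-0.2, 0.2, -4.6]
grip_width: 0.0619
```

step_arm --steps '[{"x":-0.0005,"y":-0.002,"z":0.0015,"ax":0.0,"ay":-0.4,"az":0.0,"claw":0.05},{"x":0.0,"y":0.0,"z":0.001,"ax":0.0,"ay":0.0,"az":0.0,"claw":0.05},{"x":0.0,"y":0.0,"z":0.0,"ax":0.0,"ay":0.0,"az":0.0,"claw":0.05}]'

```text
time_s: 6.6
ee_pos: [0.525, -0.1032, 0.0461]
eef_rot: [3.141, 0.002, -3.027]
force: [-0.7, -0.3, -3.9]
grip_width: 0.0618
```

step_arm --steps '[{"x":0.0,"y":0.0,"z":0.002,"ax":0.0,"ay":0.0,"az":0.0,"claw":0.05},{"x":0.0,"y":0.0,"z":0.0,"ax":0.0,"ay":0.0,"az":0.0,"claw":0.05}]'

```text
time_s: 6.77
ee_pos: [0.5257, -0.1034, 0.0451]
eef_rot: [-3.142, 0.004, -3.027]
force: [0.3, 0.2, -4.3]
grip_width: 0.0619
```

step_arm --steps '[{"x":0.0,"y":0.0,"z":0.002,"ax":0.0,"ay":-0.2,"az":0.0,"claw":0.05},{"x":0.0,"y":0.0,"z":0.001,"ax":0.0,"ay":0.0,"az":0.0,"claw":0.05}]'

```text
time_s: 6.93
ee_pos: [0.5266, -0.1034, 0.0446]
eef_rot: [-3.141, 0.01, -3.027]
force: [-7.6, 0.2, 8.3]
grip_width: 0.0619
```

step_arm --steps '[{"x":0.0,"y":0.0,"z":0.0,"ax":0.0,"ay":0.0,"az":0.0,"claw":0.094},{"x":0.0,"y":0.0,"z":0.0,"ax":0.0,"ay":0.0,"az":0.0,"claw":0.094},{"x":0.0,"y":0.0,"z":0.0,"ax":0.0,"ay":0.0,"az":0.0,"claw":0.094},{"x":0.0,"y":0.0,"z":0.0,"ax":0.0,"ay":0.0,"az":0.0,"claw":0.094}]'

```text
time_s: 7.27
ee_pos: [0.5276, -0.1038, 0.0459]
eef_rot: [-3.14, 0.013, -3.028]
force: [-0.5, -0.5, 0.3]
grip_width: 0.0848
```

Run:
```python
from h import *
p,d,o=snap('wrist','w9');print(o['ee_pos'],o['eef_rot'],o['joint_vel'].round(3))
W=cloud('wrist',d,o)
t=(W[...,2]>.094)&(W[...,2]<.104)&(np.hypot(W[...,0]-.524,W[...,1]+.104)<.04);Q=W[t];print(len(Q),cv2.minEnclosingCircle((Q[:,:2]*1000).astype(np.float32)),np.median(Q[:,2]))
```

```text
[ 0.52761847 -0.10378939  0.04587438] [-3.13976986  0.01327366 -3.02756818] [-0.001 -0.002 -0.003  0.    -0.002 -0.001]
6900 ((525.5004272460938, -103.78227233886719), 27.313404083251953) 0.09894919179274443
```

View pics/w9.png

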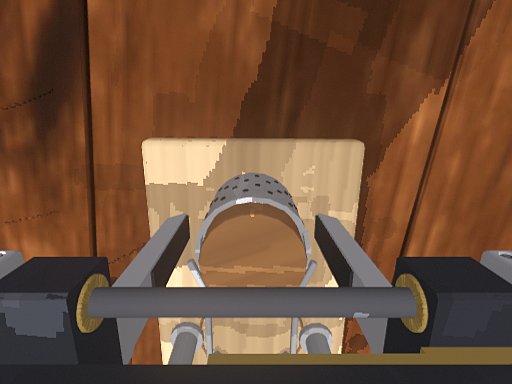

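step_arm --steps '[{"x":0.001,"y":0.0,"z":-0.02,"ax":0.0,"ay":-0.3,"az":0.0,"claw":0.094},{"x":0.0,"y":0.0,"z":-0.03,"ax":0.0,"ay":-0.3,"az":0.0,"claw":0.094},{"x":0.0,"y":0.0,"z":-0.04,"ax":0.0,"ay":0.0,"az":0.0,"claw":0.094},{"x":0.0,"y":0.0,"z":-0.03,"ax":0.0,"ay":0.0,"az":0.0,"claw":0.094}]'

```text
time_s: 7.65
ee_pos: [0.521, -0.1032, 0.1629]
eef_rot: [3.138, 0.012, -3.028]
force: [1.1, 0.6, 1.2]
grip_width: 0.0938
```

Run:
```python
from h import *
plan(p2w([-.185,0,.14]),down(np.pi+YAW,45,YAW),step=.04)
```

```text
{"x":0.0100,"y":-0.0001,"z":0.0032,"ax":0.05,"ay":-6.33,"az":0.05},
{"x":0.0102,"y":-0.0001,"z":0.0020,"ax":0.05,"ay":-6.33,"az":0.05},
{"x":0.0104,"y":-0.0001,"z":0.0009,"ax":0.05,"ay":-6.33,"az":0.05},
{"x":0.0104,"y":-0.0001,"z":-0.0003,"ax":0.05,"ay":-6.33,"az":0.05},
{"x":0.0103,"y":-0.0001,"z":-0.0014,"ax":0.05,"ay":-6.33,"az":0.05}

{"x":0.0101,"y":-0.0002,"z":-0.0025,"ax":0.05,"ay":-6.33,"az":0.05},
{"x":0.0098,"y":-0.0002,"z":-0.0036,"ax":0.05,"ay":-6.33,"az":0.05},
```

step_arm --steps '[{"x":0.01,"y":0.0,"z":0.003,"ax":0.0,"ay":-6.3,"az":0.0,"claw":0.02},{"x":0.01,"y":0.0,"z":0.002,"ax":0.0,"ay":-6.3,"az":0.0,"claw":0.02},{"x":0.01,"y":0.0,"z":0.001,"ax":0.0,"ay":-6.3,"az":0.0,"claw":0.02},{"x":0.01,"y":0.0,"z":0.0,"ax":0.0,"ay":-6.3,"az":0.0,"claw":0.02},{"x":0.01,"y":0.0,"z":-0.001,"ax":0.0,"ay":-6.3,"az":0.0,"claw":0.02}]'

```text
time_s: 8.07
ee_pos: [0.4799, -0.1099, 0.1578]
eef_rot: [-3.132, 0.575, -3.022]
force: [0.7, 0.8, -0.2]
grip_width: 0.0641
```

step_arm --steps '[{"x":0.01,"y":0.0,"z":-0.002,"ax":0.0,"ay":-6.3,"az":0.0,"claw":0.02},{"x":0.01,"y":0.0,"z":-0.004,"ax":0.0,"ay":-6.3,"az":0.0,"claw":0.02},{"x":0.0,"y":0.0,"z":0.0,"ax":0.0,"ay":0.0,"az":0.0,"claw":0.02}]'

```text
time_s: 8.32
ee_pos: [0.4669, -0.0754, 0.1819]
eef_rot: [-3.112, 0.744, -3.081]
force: [-0.4, 0.1, -0.8]
grip_width: 0.0439
```

Run:
```python
from h import *
o=ctrl.get_obs();print(o['qpos'].round(2),w2p(o['ee_pos']),o['joint_vel'].round(3)); R=Rn.from_euler('xyz',o['eef_rot']).as_matrix();print(R[:,2])
plan(p2w([-.170,0,.05]),down(np.pi+YAW,45,YAW),step=.04)
```

```text
[-0.39 -0.18  2.27  0.69  0.44 -2.55] [-0.1663499   0.03464457  0.18190543] [-0.053  0.064 -0.062 -0.042  0.059  0.005]
[ 0.67770831  0.01149633 -0.73524097]
{"x":0.0227,"y":-0.0080,"z":0.0242,"ax":-0.88,"ay":-0.60,"az":-0.46},
{"x":0.0230,"y":-0.0082,"z":0.0238,"ax":-0.88,"ay":-0.60,"az":-0.46},
{"x":0.0233,"y":-0.0083,"z":0.0234,"ax":-0.88,"ay":-0.60,"az":-0.46},
{"x":0.0237,"y":-0.0085,"z":0.0231,"ax":-0.88,"ay":-0.60,"az":-0.46},
```

step_arm --steps '[{"x":0.0,"y":0.0,"z":0.0,"ax":0.0,"ay":0.0,"az":7.1,"claw":0.02},{"x":0.0,"y":0.0,"z":0.0,"ax":0.0,"ay":0.0,"az":7.1,"claw":0.02},{"x":0.0,"y":0.0,"z":0.0,"ax":0.0,"ay":0.0,"az":7.1,"claw":0.02},{"x":0.0,"y":0.0,"z":0.0,"ax":0.0,"ay":0.0,"az":7.1,"claw":0.02},{"x":0.0,"y":0.0,"z":0.0,"ax":0.0,"ay":0.0,"az":7.1,"claw":0.02}]'

```text
time_s: 8.73
ee_pos: [0.467, -0.0752, 0.1834]
eef_rot: [2.665, 0.598, 2.417]
force: [0.4, 0.1, -0.4]
grip_width: 0.02
```

step_arm --steps '[{"x":0.0,"y":0.0,"z":0.0,"ax":0.0,"ay":0.0,"az":7.1,"claw":0.02},{"x":0.0,"y":0.0,"z":0.0,"ax":0.0,"ay":0.0,"az":7.1,"claw":0.02},{"x":0.0,"y":0.0,"z":0.0,"ax":0.0,"ay":0.0,"az":7.1,"claw":0.02},{"x":0.0,"y":0.0,"z":0.0,"ax":0.0,"ay":0.0,"az":7.1,"claw":0.02},{"x":0.0,"y":0.0,"z":0.0,"ax":0.0,"ay":0.0,"az":7.1,"claw":0.02}]'

```text
time_s: 9.15
ee_pos: [0.4682, -0.0761, 0.1838]
eef_rot: [2.429, 0.236, 1.853]
force: [-0.5, 0.8, 0.6]
grip_width: 0.02
```

step_arm --steps '[{"x":0.0,"y":0.0,"z":0.0,"ax":0.0,"ay":0.0,"az":7.1,"claw":0.02},{"x":0.0,"y":0.0,"z":0.0,"ax":0.0,"ay":0.0,"az":7.1,"claw":0.02},{"x":0.0,"y":0.0,"z":0.0,"ax":0.0,"ay":0.0,"az":7.1,"claw":0.02},{"x":0.0,"y":0.0,"z":0.0,"ax":0.0,"ay":0.0,"az":7.1,"claw":0.02},{"x":0.0,"y":0.0,"z":0.0,"ax":0.0,"ay":0.0,"az":7.1,"claw":0.02}]'

```text
time_s: 9.57
ee_pos: [0.4694, -0.0772, 0.184]
eef_rot: [2.419, -0.183, 1.386]
force: [-0.3, -0.3, -0.4]
grip_width: 0.0199
```

step_arm --steps '[{"x":0.0,"y":0.0,"z":0.0,"ax":0.0,"ay":0.0,"az":7.1,"claw":0.02},{"x":0.0,"y":0.0,"z":0.0,"ax":0.0,"ay":0.0,"az":7.1,"claw":0.02},{"x":0.0,"y":0.0,"z":0.0,"ax":0.0,"ay":0.0,"az":7.1,"claw":0.02},{"x":0.0,"y":0.0,"z":0.0,"ax":0.0,"ay":0.0,"az":7.1,"claw":0.02},{"x":0.0,"y":0.0,"z":0.0,"ax":0.0,"ay":0.0,"az":7.1,"claw":0.02}]'

```text
time_s: 9.98
ee_pos: [0.4707, -0.0782, 0.1842]
eef_rot: [2.625, -0.555, 0.842]
force: [0.1, 0.2, -0.9]
grip_width: 0.0202
```

Run:
```python
from h import *
o=ctrl.get_obs();print(o['qpos'].round(2),w2p(o['ee_pos']),o['joint_vel'].round(3)); R=Rn.from_euler('xyz',o['eef_rot']).as_matrix();print(R[:,2])
plan(p2w([-.175,0,.13]),down(YAW,35,YAW),step=.04)
```

```text
[-0.4  -0.17  2.25  0.67  0.45 -0.04] [-0.16287793  0.03151708  0.18422635] [-0.004  0.01  -0.015 -0.007  0.01   1.495]
[ 0.67347772  0.01327341 -0.73908835]
{"x":-0.0090,"y":-0.0003,"z":0.0056,"ax":0.91,"ay":-1.00,"az":5.76},
{"x":-0.0089,"y":0.0007,"z":0.0058,"ax":0.91,"ay":-1.00,"az":5.76},
{"x":-0.0087,"y":0.0017,"z":0.0059,"ax":0.91,"ay":-1.00,"az":5.76},
{"x":-0.0084,"y":0.0026,"z":0.0060,"ax":0.91,"ay":-1.00,"az":5.76},
{"x":-0.0079,"y":0.0036,"z":0.0061,"ax":0.91,"ay":-1.00,"az":5.76}

{"x":-0.0074,"y":0.0044,"z":0.0062,"ax":0.91,"ay":-1.00,"az":5.76},
```

step_arm --steps '[{"x":-0.009,"y":0.0,"z":0.006,"ax":0.9,"ay":-1.0,"az":5.8,"claw":0.02},{"x":-0.009,"y":0.001,"z":0.006,"ax":0.9,"ay":-1.0,"az":5.8,"claw":0.02},{"x":-0.009,"y":0.002,"z":0.006,"ax":0.9,"ay":-1.0,"az":5.8,"claw":0.02},{"x":-0.008,"y":0.003,"z":0.006,"ax":0.9,"ay":-1.0,"az":5.8,"claw":0.02},{"x":-0.008,"y":0.004,"z":0.006,"ax":0.9,"ay":-1.0,"az":5.8,"claw":0.02}]'

```text
time_s: 10.4
ee_pos: [0.4654, -0.1078, 0.139]
eef_rot: [3.075, -0.624, 0.199]
force: [0.3, 0.9, 0.3]
grip_width: 0.0197
```

Run:
```python
from h import *
o=ctrl.get_obs();print(o['qpos'].round(2),w2p(o['ee_pos']),o['joint_vel'].round(3)); R=Rn.from_euler('xyz',o['eef_rot']).as_matrix();print(R[:,2])
plan(p2w([-.175,0,.055]),down(YAW,35,YAW),step=.03)
```

```text
[-0.49 -0.04  2.21  0.69  0.53  0.38] [-0.17126731  0.00262882  0.13901022] [-0.256  0.341 -0.112  0.112  0.218  0.888]
[ 0.584297    0.0503733  -0.80997503]
{"x":-0.0174,"y":-0.0007,"z":0.0220,"ax":0.24,"ay":-0.29,"az":1.43},
{"x":-0.0173,"y":-0.0002,"z":0.0221,"ax":0.24,"ay":-0.29,"az":1.43},
{"x":-0.0172,"y":0.0004,"z":0.0221,"ax":0.24,"ay":-0.29,"az":1.43},
```

step_arm --steps '[{"x":-0.017,"y":0.0,"z":0.022,"ax":0.2,"ay":-0.3,"az":1.0,"claw":0.02},{"x":-0.017,"y":0.0,"z":0.022,"ax":0.2,"ay":-0.3,"az":1.0,"claw":0.02},{"x":-0.017,"y":0.0,"z":0.022,"ax":0.2,"ay":-0.3,"az":1.0,"claw":0.02},{"x":0.0,"y":0.0,"z":0.0,"ax":0.0,"ay":0.0,"az":0.0,"claw":0.02}]'

```text
time_s: 10.73
ee_pos: [0.4643, -0.1145, 0.053]
eef_rot: [3.13, -0.609, 0.12]
force: [-1.2, 0.8, 0.3]
grip_width: 0.0202
```

Run:
```python
from h import *
p,d,o=snap('wrist','w10');print(o['qpos'].round(2),w2p(o['ee_pos']),o['joint_vel'].round(3)); R=Rn.from_euler('xyz',o['eef_rot']).as_matrix();print(R[:,2])
plan(p2w([-.160,0,.050]),down(YAW,35,YAW),step=.03)
```

```text
[-0.51  0.17  2.26  1.06  0.38  0.01] [-0.17312908 -0.00389864  0.0529821 ] [-0.002 -0.075 -0.055 -0.238  0.055  0.243]
[ 0.56909885  0.05709879 -0.82028423]
{"x":0.0071,"y":-0.0042,"z":0.0113,"ax":0.25,"ay":0.02,"az":0.71},
```

View pics/w10.png

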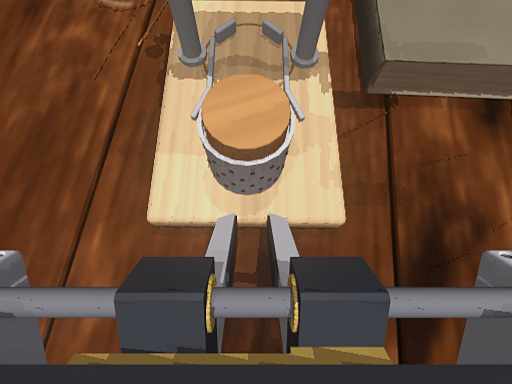

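step_arm --steps '[{"x":0.006,"y":-0.003,"z":0.01,"ax":0.25,"ay":0.0,"az":0.7,"claw":0.02},{"x":0.008,"y":0.0,"z":0.0055,"ax":0.0,"ay":0.0,"az":0.0,"claw":0.02},{"x":0.008,"y":0.0,"z":0.0055,"ax":0.0,"ay":0.0,"az":0.0,"claw":0.02},{"x":0.008,"y":0.0,"z":0.0055,"ax":0.0,"ay":0.0,"az":0.0,"claw":0.02}]'

```text
time_s: 11.12
ee_pos: [0.5069, -0.1078, 0.056]
eef_rot: [3.14, -0.613, 0.111]
force: [-2.1, -0.7, -0.8]
grip_width: 0.0199
```

Run:
```python
from h import *
o=ctrl.get_obs();print(w2p(o['ee_pos']),o['joint_vel'].round(3)); 
plan(p2w([-.090,0,.050]),down(YAW,35,YAW),step=.012)
```

```text
[-0.13005101 -0.00178605  0.05596314] [ 0.176  0.161 -0.294 -0.29  -0.031  0.434]
{"x":0.0073,"y":-0.0004,"z":0.0070,"ax":-0.01,"ay":-0.03,"az":0.05},
{"x":0.0073,"y":-0.0004,"z":0.0070,"ax":-0.01,"ay":-0.03,"az":0.05},
{"x":0.0073,"y":-0.0004,"z":0.0070,"ax":-0.01,"ay":-0.03,"az":0.05},
{"x":0.0073,"y":-0.0004,"z":0.0070,"ax":-0.01,"ay":-0.03,"az":0.05},
```

step_arm --steps '[{"x":0.007,"y":-0.0004,"z":0.007,"ax":0.0,"ay":0.0,"az":0.0,"claw":0.02},{"x":0.007,"y":-0.0004,"z":0.007,"ax":0.0,"ay":0.0,"az":0.0,"claw":0.02},{"x":0.007,"y":-0.0004,"z":0.007,"ax":0.0,"ay":0.0,"az":0.0,"claw":0.02},{"x":0.0,"y":0.0,"z":0.0,"ax":0.0,"ay":0.0,"az":0.0,"claw":0.02}]'

```text
time_s: 11.45
ee_pos: [0.5413, -0.1034, 0.0594]
eef_rot: [3.133, -0.62, 0.12]
force: [0.0, -0.0, 0.9]
grip_width: 0.02
```

Run:
```python
from h import *
p,d,o=snap('wrist','w11');print(w2p(o['ee_pos']),o['joint_vel'].round(3)); 
plan(p2w([-.050,0,.050]),down(YAW,35,YAW),step=.012)
```

```text
[-0.09535534 -0.00103992  0.05943481] [-0.005 -0.055  0.012 -0.056  0.029  0.037]
{"x":0.0080,"y":-0.0002,"z":0.0086,"ax":0.01,"ay":-0.14,"az":0.16},
{"x":0.0080,"y":-0.0002,"z":0.0086,"ax":0.01,"ay":-0.14,"az":0.16},
{"x":0.0080,"y":-0.0002,"z":0.0086,"ax":0.01,"ay":-0.14,"az":0.16},
{"x":0.0080,"y":-0.0002,"z":0.0086,"ax":0.01,"ay":-0.14,"az":0.16},
```

View pics/w11.png

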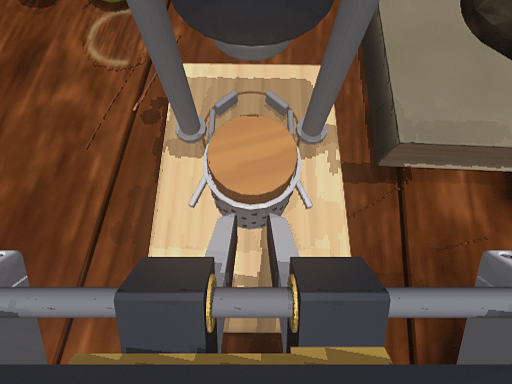

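step_arm --steps '[{"x":0.0075,"y":0.0,"z":0.0095,"ax":0.0,"ay":0.0,"az":0.0,"claw":0.02},{"x":0.0075,"y":0.0,"z":0.0095,"ax":0.0,"ay":0.0,"az":0.0,"claw":0.02},{"x":0.0075,"y":0.0,"z":0.0085,"ax":0.0,"ay":0.0,"az":0.0,"claw":0.02},{"x":0.0,"y":0.0,"z":0.0,"ax":0.0,"ay":0.0,"az":0.0,"claw":0.02}]'

```text
time_s: 11.83
ee_pos: [0.5758, -0.1002, 0.056]
eef_rot: [3.129, -0.625, 0.125]
force: [-0.9, 0.5, -0.3]
grip_width: 0.0201
```

Run:
```python
from h import *
p,d,o=snap('wrist','w12');print(w2p(o['ee_pos']),o['joint_vel'].round(3)); 
plan(p2w([-.034,0,.050]),down(YAW,35,YAW),step=.012)
```

```text
[-0.06072049 -0.00151039  0.05602937] [-0.016 -0.052  0.039 -0.014  0.02  -0.007]
{"x":0.0063,"y":-0.0004,"z":0.0070,"ax":0.04,"ay":-0.27,"az":0.28},
{"x":0.0063,"y":-0.0004,"z":0.0069,"ax":0.04,"ay":-0.27,"az":0.28},
{"x":0.0063,"y":-0.0004,"z":0.0069,"ax":0.04,"ay":-0.27,"az":0.28},
```

View pics/w12.png

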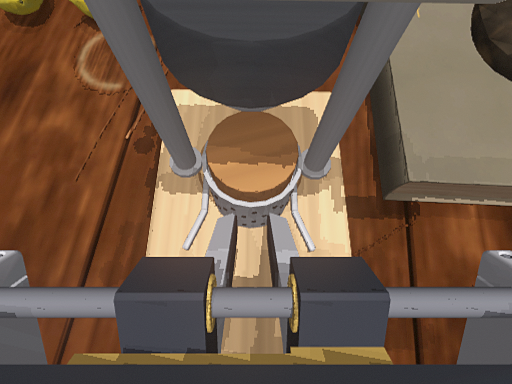

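step_arm --steps '[{"x":0.006,"y":0.0,"z":0.006,"ax":0.0,"ay":0.0,"az":0.0,"claw":0.02},{"x":0.006,"y":0.0,"z":0.006,"ax":0.0,"ay":0.0,"az":0.0,"claw":0.02},{"x":0.0,"y":0.0,"z":0.0,"ax":0.0,"ay":0.0,"az":0.0,"claw":0.02}]'

```text
time_s: 12.13
ee_pos: [0.5917, -0.0986, 0.0549]
eef_rot: [3.128, -0.626, 0.125]
force: [-0.1, 0.5, -0.4]
grip_width: 0.0201
```

step_arm --steps '[{"x":0.004,"y":0.0,"z":0.004,"ax":0.0,"ay":0.0,"az":0.0,"claw":0.02},{"x":0.004,"y":0.0,"z":0.004,"ax":0.0,"ay":0.0,"az":0.0,"claw":0.02}]'

```text
time_s: 12.3
ee_pos: [0.6024, -0.0969, 0.053]
eef_rot: [3.129, -0.625, 0.125]
force: [-47.7, 4.7, 28.2]
grip_width: 0.0204
```

step_arm --steps '[{"x":-0.002,"y":0.0,"z":-0.002,"ax":0.0,"ay":0.0,"az":0.0,"claw":0.02},{"x":0.0,"y":0.0,"z":0.0,"ax":0.0,"ay":0.0,"az":0.0,"claw":0.02}]'

```text
time_s: 12.47
ee_pos: [0.6001, -0.0968, 0.053]
eef_rot: [3.13, -0.624, 0.125]
force: [-0.8, -0.0, 0.1]
grip_width: 0.0201
```

Run:
```python
from h import *
p,d,o=snap('wrist','w13');print(w2p(o['ee_pos']),o['force'],o['joint_vel'].round(3)); W=w2p(cloud('wrist',d,o))
t=(W[...,2]>.093)&(W[...,2]<.106)&(abs(W[...,0])<.06)&(abs(W[...,1])<.04);Q=W[t];print(len(Q),Q.min(0),Q.max(0),np.median(Q[:,2]));print(cv2.minEnclosingCircle((Q[:,:2]*1000).astype(np.float32)))
```

```text
[-0.03615453 -0.00071557  0.05296224] [-0.7954891  -0.03778486  0.1108775 ] [ 0.01   0.02  -0.026 -0.022  0.003  0.03 ]
2837 [-0.05999072 -0.02714649  0.09300661] [-0.00454143  0.02627592  0.1036668 ] 0.09869293463322473
((-30.286649703979492, -0.4271729588508606), 37.06095504760742)
```

View pics/w13.png

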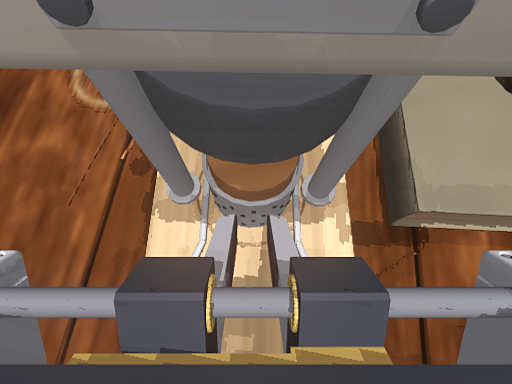

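Run:
```python
from h import *
z=np.load('pics/w13.npz');o=dict(ee_pos=z['pos'],eef_rot=z['rot']);W=w2p(cloud('wrist',z['d'],o))
w=W[165:215,195:310]
t=(w[...,2]>.096)&(w[...,2]<.102);Q=w[t]; print('follower front x',np.sort(Q[:,0])[:8], Q[:,1].min(),Q[:,1].max())
t=(w[...,2]>.080)&(w[...,2]<.088);Q=w[t]; print('rim front x',np.sort(Q[:,0])[:8], Q[:,1].min(),Q[:,1].max())
# circle fit to can side
t=(w[...,2]>.05)&(w[...,2]<.083);Q=w[t];A=np.c_[2*Q[:,0],2*Q[:,1],np.ones(len(Q))];s=np.linalg.lstsq(A,(Q[:,:2]**2).sum(1),rcond=None)[0];print('circle',s[:2],np.sqrt(s[2]+s[0]**2+s[1]**2),len(Q))
```

```text
follower front x [-0.02745557 -0.02739549 -0.02736462 -0.02735593 -0.02734659 -0.02730734
 -0.02725483 -0.02714076] -0.025179077406394433 0.02391451922314677
rim front x [-0.03170562 -0.03164145 -0.0315988  -0.03156763 -0.03154574 -0.03154226
 -0.03144964 -0.03142264] -0.030931170499979795 0.030188704884374345
circle [-0.00327665 -0.00039007] 0.027645500275007753 962
```

```bash
cat > kin.py <<'E'
from h import *
from scipy.optimize import least_squares
def fk(q,p):
    a1,d1,L2,e3,L3,Lt=p
    R=Rn.from_euler('z',q[0]); x=R.apply([a1,0,d1]); R=R*Rn.from_euler('y',q[1]); x=x+R.apply([0,0,L2]); R=R*Rn.from_euler('y',q[2]); x=x+R.apply([e3,0,L3])
    R=R*Rn.from_euler('z',q[3])*Rn.from_euler('y',q[4]); x=x+R.apply([0,0,Lt]); R=R*Rn.from_euler('z',q[5])
    return x,R
E
python3 - <<'E'
from kin import *
o=ctrl.get_obs()
q0=[1.16837627,.300475538,1.52159938,0,1.32071593,-.0665872797]
D=[(q0,[0.18114197,0.51902315,0.20487616],[-3.14039757,0,2.80575807]),(o['qpos'],o['ee_pos'],o['eef_rot']),
([-0.39,-0.18,2.27,0.69,0.44,-2.55],[.4669,-.0754,.1819],None),([-0.51,0.17,2.26,1.06,0.38,0.01],[.4643,-.1145,.053],None)]
f=lambda p:np.concatenate([(fk(q,p)[0]-x)*(1 if r is not None else .1) for q,x,r in D])
s=least_squares(f,[0,.3,.4,0,.4,.25]);print(s.x.round(4),f(s.x).round(4))
for q,x,r in D[:2]:
    R=fk(q,s.x)[1]; print((R.inv()*Rn.from_euler('xyz',r)).as_rotvec().round(3))
print(o['qpos'].round(3))
E
```

```text
[-0.1081  0.4467  0.4894  0.1572  0.5691  0.4157] [ 0.0336 -0.0145 -0.0001  0.0001 -0.0009 -0.0001  0.0019 -0.0003  0.0022
 -0.003   0.0026  0.0001]
[ 0.    -0.     1.571]
[0.    0.    1.571]
[-0.331  0.393  1.946  0.854  0.334  0.368]
```

```bash
sed -i 's/a1,d1,L2,e3,L3,Lt=p/a1,d1,L2,e3,L3,Lt,b,e2=p/; s/apply(\[a1,0,d1\])/apply([a1,b,d1])/; s/apply(\[0,0,L2\])/apply([e2,0,L2])/' kin.py
python3 - <<'E'
from kin import *
o=ctrl.get_obs()
q0=[1.16837627,.300475538,1.52159938,0,1.32071593,-.0665872797]
D=[(q0,[0.18114197,0.51902315,0.20487616],1),(o['qpos'],o['ee_pos'],1),
([-0.39,-0.18,2.27,0.69,0.44,-2.55],[.4669,-.0754,.1819],.1),([-0.51,0.17,2.26,1.06,0.38,0.01],[.4643,-.1145,.053],.1),([-0.4,-0.17,2.25,0.67,0.45,-0.04],[.4707,-.0782,.1842],.1),([-0.49,-0.04,2.21,0.69,0.53,0.38],[.4654,-.1078,.139],.1)]
f=lambda p:np.concatenate([(fk(q,p)[0]-x)*w for q,x,w in D]+[[p[7]*.01,(p[3])*.001]])
s=least_squares(f,[0,.3,.4,0,.4,.25,.04,0]);print(s.x.round(4),(f(s.x)*1000).round(2))
E
```

```text
[ 0.0008  0.2187  0.4267  0.0412  0.4478  0.2706  0.0366 -0.0018] [-0.02  0.   -0.01  0.02 -0.    0.02 -0.02  0.25 -0.04 -0.28 -0.14 -0.19
  0.08 -0.2   0.11  0.02 -0.04  0.05 -0.02  0.04]
```

```bash
cat >> kin.py <<'E'
P=[0.0008,0.2187,0.4267,0.0412,0.4478,0.2706,0.0366,-0.0018]
LO=np.array([-3.03,-.79,.23,-1.04,0,-2.55]);HI=np.array([3.03,2.21,2.52,4.18,3.07,2.55])
TZ=Rn.from_euler('z',np.pi/2)
def ik(pos,R,seeds):
    best=None
    for q0 in seeds:
        def f(q):
            x,r=fk(q,P); return np.r_[(x-pos)*10,((r*TZ).inv()*R).as_rotvec()]
        s=least_squares(f,np.clip(q0,LO+.01,HI-.01),bounds=(LO,HI))
        e=np.linalg.norm(s.fun)
        if best is None or e<best[0]-1e-4: best=(e,s.x)
    return best
E
python3 - <<'E'
from kin import *
o=ctrl.get_obs();q=o['qpos'];rng=np.random.default_rng(0)
S=[q]+[q+rng.normal(0,.6,6) for _ in range(6)]+[np.array([-.3,.3,1.6,a,b,c]) for a in(0,3.14) for b in(.4,1) for c in(-1.5,.3,1.5)]
def show(t,pos,R):
    e,x=ik(pos,R,S);print(t,round(e,4),x.round(2))
for tilt in(20,35,50,60):
    for nm,x in(('lev0',-.03),('lev1',.035)): show((nm,tilt),p2w([x,.092,.33]),down(YAW,tilt,YAW))
for tilt in(0,35,50,60,75):
  for c in(0,1.0,2.0):
    a=c-.838;h=np.array([-.022+.06*np.sin(a),-.128,.23+.06*np.cos(a)]);t=np.radians(tilt)
    show(('crank',tilt,c),p2w(h+.019*np.array([np.sin(t),0,-np.cos(t)])),down(YAW+np.pi/2,tilt,YAW))
E
```

```text
('lev0', 20) 0.0 [-0.1   0.14  1.47  0.08  1.19  1.35]
('lev1', 20) 0.0 [-0.08  0.29  1.29  0.07  1.22  1.38]
('lev0', 35) 0.0 [-0.13  0.01  1.68  0.18  0.86  1.26]
('lev1', 35) 0.0 [-0.1   0.15  1.52  0.15  0.87  1.3 ]
('lev0', 50) 0.0 [-0.16 -0.09  1.88  0.41  0.53  1.04]
('lev1', 50) 0.0 [-0.12  0.06  1.73  0.36  0.51  1.1 ]
('lev0', 60) 0.0 [-0.18 -0.12  2.    0.84  0.34  0.62]
('lev1', 60) 0.0 [-0.14  0.04  1.85  0.78  0.3   0.69]
('crank', 0, 0) 0.0 [-0.43  0.44  1.22  0.    1.48 -0.54]
('crank', 0, 1.0) 0.0 [-0.39  0.56  1.01  0.    1.57 -0.49]
('crank', 0, 2.0) 0.0 [-0.36  0.68  0.9   0.    1.56 -0.46]
('crank', 35, 0) 0.0 [-0.58  0.19  1.65  0.5   0.86 -0.93]
('crank', 35, 1.0) 0.0 [-0.51  0.28  1.5   0.44  0.89 -0.82]
('crank', 35, 2.0) 0.0 [-0.47  0.39  1.43  0.44  0.83 -0.79]
('crank', 50, 0) 0.0 [-0.64  0.15  1.81  0.94  0.7  -1.35]
('crank', 50, 1.0) 0.0 [-0.57  0.23  1.67  0.86  0.69 -1.2 ]
('crank', 50, 2.0) 0.0 [-0.52  0.35  1.61  0.89  0.61 -1.22]
('crank', 60, 0) 0.0 [-0.68  0.15  1.9   1.32  0.69 -1.71]
('crank', 60, 1.0) 0.0 [-0.6   0.22  1.77  1.25  0.64 -1.58]
('crank', 60, 2.0) 0.0 [-0.54  0.34  1.7   1.33  0.57 -1.65]
('crank', 75, 0) 0.0 [-0.72  0.21  2.    1.82  0.83 -2.21]
('crank', 75, 1.0) 0.0 [-0.64  0.26  1.88  1.82  0.74 -2.14]
('crank', 75, 2.0) 0.0 [-0.57  0.39  1.8   1.93  0.71 -2.24]
```

step_arm --steps '[{"x":-0.012,"y":0.0,"z":-0.01,"ax":0.0,"ay":0.0,"az":0.0,"claw":0.02},{"x":-0.024,"y":0.0,"z":-0.018,"ax":0.0,"ay":0.0,"az":0.0,"claw":0.0},{"x":-0.03,"y":0.0,"z":-0.022,"ax":0.0,"ay":0.0,"az":0.0,"claw":0.0},{"x":-0.02,"y":0.0,"z":-0.03,"ax":0.0,"ay":0.0,"az":0.0,"claw":0.0}]'

```text
time_s: 12.85
ee_pos: [0.4855, -0.1099, 0.0666]
eef_rot: [3.129, -0.625, 0.128]
force: [0.5, -0.9, 0.4]
grip_width: 0.0035
```

Run:
```python
from h import *
o=ctrl.get_obs();print(w2p(o['ee_pos']))
plan(p2w([-.12,.092,.34]),down(YAW,45,YAW),step=.04)
z=np.load('pics/scene0.npz');p,d=z['p'],z['d']
for n in('scene','side'):
    z=np.load(f'pics/{n}0.npz');p,d=z['p'],z['d'];hsv=cv2.cvtColor(p,cv2.COLOR_RGB2HSV);W=w2p(cloud(n,d))
    m=((hsv[...,0]<6)|(hsv[...,0]>174))&(hsv[...,1]>180)&(hsv[...,2]>120)&(abs(W[...,0])<.1)&(W[...,2]>.25)
    print(n,m.sum(),np.median(W[m],0))
    m=(hsv[...,2]<70)&(W[...,2]>.24)&(W[...,2]<.32)&(W[...,1]<-.1)&(W[...,1]>-.17)&(abs(W[...,0]+.04)<.07)
    Q=W[m];print('handle',len(Q),Q.mean(0),Q.min(0),Q.max(0))
```

```text
[-0.15152254 -0.00156995  0.06655661]
{"x":0.0234,"y":-0.0113,"z":-0.0254,"ax":-0.01,"ay":1.15,"az":0.13},
{"x":0.0239,"y":-0.0113,"z":-0.0249,"ax":-0.01,"ay":1.15,"az":0.13},
{"x":0.0244,"y":-0.0114,"z":-0.0245,"ax":-0.01,"ay":1.15,"az":0.13},
{"x":0.0248,"y":-0.0114,"z":-0.0240,"ax":-0.01,"ay":1.15,"az":0.13},
{"x":0.0253,"y":-0.0115,"z":-0.0235,"ax":-0.01,"ay":1.15,"az":0.13}

{"x":0.0257,"y":-0.0115,"z":-0.0230,"ax":-0.01,"ay":1.15,"az":0.13},
{"x":0.0261,"y":-0.0116,"z":-0.0224,"ax":-0.01,"ay":1.15,"az":0.13},
{"x":0.0265,"y":-0.0116,"z":-0.0219,"ax":-0.01,"ay":1.15,"az":0.13},
scene 21 [0.00202991 0.08920573 0.33685719]
handle 108 [-0.05512263 -0.13012863  0.2895972 ] [-0.0619459  -0.15693803  0.27728433] [-0.04308468 -0.1005648   0.29688433]
side 29 [0.00230229 0.08479829 0.33500695]
handle 101 [-0.05503338 -0.12898535  0.28942355] [-0.06152538 -0.15725616  0.28323844] [-0.04450247 -0.10040753  0.29384589]
```

step_arm --steps '[{"x":0.023,"y":-0.011,"z":-0.025,"ax":0.0,"ay":1.2,"az":0.0,"claw":0.0},{"x":0.024,"y":-0.011,"z":-0.025,"ax":0.0,"ay":1.2,"az":0.0,"claw":0.0},{"x":0.024,"y":-0.011,"z":-0.024,"ax":0.0,"ay":1.2,"az":0.0,"claw":0.0},{"x":0.025,"y":-0.011,"z":-0.024,"ax":0.0,"ay":1.2,"az":0.0,"claw":0.0},{"x":0.025,"y":-0.011,"z":-0.023,"ax":0.0,"ay":1.2,"az":0.0,"claw":0.0}]'

```text
time_s: 13.27
ee_pos: [0.4923, -0.0521, 0.2372]
eef_rot: [3.13, -0.723, 0.119]
force: [-0.5, -1.3, 0.3]
grip_width: 0.0003
```

Run:
```python
from h import *
o=ctrl.get_obs();print(w2p(o['ee_pos']),o['time_s'])
plan(p2w([-.10,.090,.34]),down(YAW,45,YAW),step=.04)
```

```text
[-0.13862368  0.0551511   0.23723426] 13.2667
{"x":0.0324,"y":-0.0113,"z":-0.0172,"ax":0.05,"ay":1.19,"az":0.19},
{"x":0.0327,"y":-0.0114,"z":-0.0165,"ax":0.05,"ay":1.19,"az":0.19},
{"x":0.0330,"y":-0.0115,"z":-0.0158,"ax":0.05,"ay":1.19,"az":0.19},
```

step_arm --steps '[{"x":0.032,"y":-0.011,"z":-0.017,"ax":0.0,"ay":1.2,"az":0.0,"claw":0.0},{"x":0.032,"y":-0.011,"z":-0.016,"ax":0.0,"ay":1.2,"az":0.0,"claw":0.0},{"x":0.02,"y":-0.006,"z":-0.009,"ax":0.0,"ay":1.2,"az":0.0,"claw":0.0},{"x":0.0,"y":0.0,"z":0.0,"ax":0.0,"ay":0.0,"az":0.0,"claw":0.0}]'

```text
time_s: 13.6
ee_pos: [0.5241, -0.0172, 0.3389]
eef_rot: [3.124, -0.803, 0.123]
force: [-0.4, 0.5, 0.3]
grip_width: 0.0007
```

Run:
```python
from h import *
p,d,o=snap('wrist','w14');print(w2p(o['ee_pos']),o['time_s'],proj('wrist',p2w([.0042,.092,.3296]),o))
hsv=cv2.cvtColor(p,cv2.COLOR_RGB2HSV);W=w2p(cloud('wrist',d,o))
m=((hsv[...,0]<6)|(hsv[...,0]>174))&(hsv[...,1]>170)&(hsv[...,2]>90)&(W[...,2]>.28)
v,u=np.where(m);print(len(u),u.mean(),v.mean(),W[m].mean(0) if len(u) else '')
plan(p2w([-.03,.092,.332]),down(YAW,45,YAW),step=.04)
```

```text
[-0.10330734  0.08650788  0.33889066] 13.6 [245.87007174 119.70853536]
370 245.36486486486487 118.36486486486487 [-0.00035065  0.09232235  0.33586478]
{"x":0.0241,"y":-0.0028,"z":0.0282,"ax":0.17,"ay":-0.43,"az":0.32},
{"x":0.0243,"y":-0.0028,"z":0.0280,"ax":0.17,"ay":-0.43,"az":0.32},
```

View pics/w14.png

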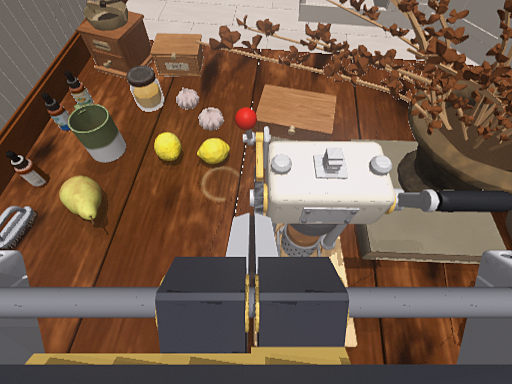

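step_arm --steps '[{"x":0.022,"y":-0.002,"z":0.032,"ax":0.0,"ay":-0.4,"az":0.3,"claw":0.0},{"x":0.022,"y":-0.002,"z":0.032,"ax":0.0,"ay":-0.4,"az":0.3,"claw":0.0},{"x":0.0,"y":0.0,"z":0.0,"ax":0.0,"ay":0.0,"az":0.0,"claw":0.0}]'

```text
time_s: 13.9
ee_pos: [0.6001, -0.006, 0.3205]
eef_rot: [3.134, -0.784, 0.106]
force: [-0.2, -0.9, -0.6]
grip_width: 0.0005
```

Run:
```python
from h import *
o=ctrl.get_obs();print(w2p(o['ee_pos']),o['time_s'],o['joint_vel'].round(2))
plan(p2w([.030,.092,.326]),down(YAW,45,YAW),step=.012)
```

```text
[-0.02652533  0.08951026  0.32045033] 13.9 [-0.03 -0.1   0.1   0.03  0.02 -0.06]
{"x":0.0088,"y":-0.0006,"z":0.0072,"ax":0.08,"ay":0.01,"az":-0.00},
{"x":0.0088,"y":-0.0005,"z":0.0072,"ax":0.08,"ay":0.01,"az":-0.00},
{"x":0.0088,"y":-0.0005,"z":0.0072,"ax":0.08,"ay":0.01,"az":-0.00},
{"x":0.0088,"y":-0.0005,"z":0.0072,"ax":0.08,"ay":0.01,"az":-0.00},
{"x":0.0088,"y":-0.0005,"z":0.0072,"ax":0.08,"ay":0.01,"az":-0.00}
```

step_arm --steps '[{"x":0.009,"y":-0.0005,"z":0.007,"ax":0.0,"ay":0.0,"az":0.0,"claw":0.0},{"x":0.009,"y":-0.0005,"z":0.007,"ax":0.0,"ay":0.0,"az":0.0,"claw":0.0},{"x":0.0085,"y":-0.0005,"z":0.007,"ax":0.0,"ay":0.0,"az":0.0,"claw":0.0},{"x":0.008,"y":-0.0005,"z":0.007,"ax":0.0,"ay":0.0,"az":0.0,"claw":0.0}]'

```text
time_s: 14.23
ee_pos: [0.6432, -0.0011, 0.3131]
eef_rot: [3.138, -0.767, 0.103]
force: [-4.1, -0.2, 2.5]
grip_width: 0.0005
```

Run:
```python
from h import *
p,d,o=snap('wrist','w15');print(w2p(o['ee_pos']),o['time_s'],o['force'])
hsv=cv2.cvtColor(p,cv2.COLOR_RGB2HSV);W=w2p(cloud('wrist',d,o))
m=((hsv[...,0]<6)|(hsv[...,0]>174))&(hsv[...,1]>170)&(hsv[...,2]>90)&(W[...,2]>.28)
v,u=np.where(m);print(len(u),u.mean(),v.mean(),W[m].mean(0) if len(u) else '')
```

```text
[0.01683313 0.08981968 0.31305223] 14.2333 [-4.08813516 -0.20708046  2.47771019]
764 247.64267015706807 201.7931937172775 [0.02170528 0.09217001 0.34145256]
```

View pics/w15.png

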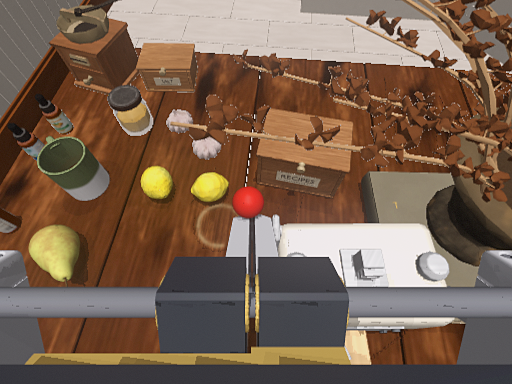

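step_arm --steps '[{"x":0.012,"y":-0.0005,"z":0.003,"ax":0.0,"ay":0.5,"az":0.0,"claw":0.0},{"x":0.011,"y":-0.0005,"z":0.004,"ax":0.0,"ay":0.5,"az":0.0,"claw":0.0},{"x":0.006,"y":0.0,"z":0.004,"ax":0.0,"ay":0.0,"az":0.0,"claw":0.0}]'

```text
time_s: 14.53
ee_pos: [0.6668, 0.0015, 0.3138]
eef_rot: [-3.141, -0.759, 0.102]
force: [-112.6, -7.5, 39.6]
grip_width: 0.0003
```

Run:
```python
from h import *
p,d,o=snap('wrist','w16');print(w2p(o['ee_pos']),o['time_s'],o['force'])
hsv=cv2.cvtColor(p,cv2.COLOR_RGB2HSV);W=w2p(cloud('wrist',d,o))
m=((hsv[...,0]<6)|(hsv[...,0]>174))&(hsv[...,1]>170)&(hsv[...,2]>90)&(W[...,2]>.28)
v,u=np.where(m);print(len(u),u.mean(),v.mean(),W[m].mean(0) if len(u) else '')
print(proj('wrist',p2w([.0478,.092,.3296]),o))
```

```text
[0.04054902 0.08989632 0.31382946] 14.5333 [-112.55486977   -7.48365564   39.57676014]
708 247.89830508474577 204.80225988700565 [0.04587745 0.09206898 0.33732523]
[248.17298715 207.14377215]
```

View pics/w16.png

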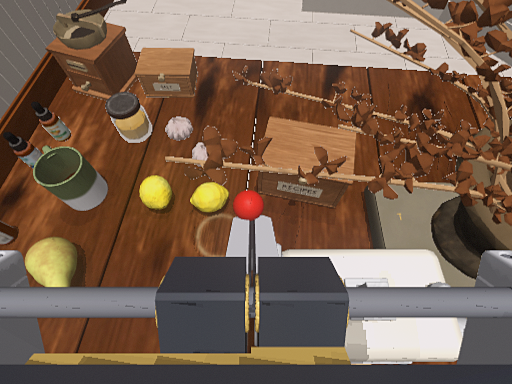

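step_arm --steps '[{"x":-0.008,"y":0.0,"z":-0.006,"ax":0.0,"ay":0.0,"az":0.0,"claw":0.0}]'

```text
time_s: 14.67
ee_pos: [0.6555, 0.0003, 0.3119]
eef_rot: [-3.141, -0.753, 0.103]
force: [-0.5, 0.0, 0.4]
grip_width: 0.0002
```

Run:
```python
from h import *
p,d,o=snap('wrist','w17');print(w2p(o['ee_pos']),o['time_s'],o['force'])
hsv=cv2.cvtColor(p,cv2.COLOR_RGB2HSV);W=w2p(cloud('wrist',d,o))
m=((hsv[...,0]<6)|(hsv[...,0]>174))&(hsv[...,1]>170)&(hsv[...,2]>90)&(W[...,2]>.28)
v,u=np.where(m);print(len(u),u.mean(),v.mean(),W[m].mean(0),proj('wrist',p2w([.0478,.092,.3296]),o))
```

```text
[0.0292187  0.08986718 0.31186074] 14.6667 [-0.46900301  0.02783904  0.42540488]
701 247.79600570613408 188.5477888730385 [0.04526261 0.09213076 0.33673584] [248.16879337 190.16940914]
```

step_arm --steps '[{"x":-0.02,"y":0.0,"z":-0.025,"ax":0.0,"ay":0.0,"az":0.0,"claw":0.0},{"x":-0.025,"y":0.0,"z":-0.03,"ax":0.0,"ay":0.0,"az":0.0,"claw":0.0},{"x":-0.028,"y":0.0,"z":-0.03,"ax":0.0,"ay":0.0,"az":0.0,"claw":0.0},{"x":-0.028,"y":0.0,"z":-0.03,"ax":0.0,"ay":0.0,"az":0.0,"claw":0.0}]'

```text
time_s: 15.05
ee_pos: [0.5, -0.0166, 0.3186]
eef_rot: [-3.137, -0.742, 0.101]
force: [-0.5, -0.7, 1.4]
grip_width: 0.0006
```

Run:
```python
from h import *
o=ctrl.get_obs();print(w2p(o['ee_pos']),o['qpos'].round(2))
plan(p2w([-.115,-.128,.31]),down(YAW+np.pi/2,60,YAW),step=.04,deg=7)
```

```text
[-0.12717854  0.08962757  0.31862523] [-0.23 -0.28  2.01  0.34  0.73  1.07]
{"x":0.0003,"y":0.0155,"z":0.0010,"ax":-0.98,"ay":0.98,"az":-6.39},
{"x":-0.0015,"y":0.0155,"z":0.0013,"ax":-0.98,"ay":0.98,"az":-6.39},
{"x":-0.0032,"y":0.0152,"z":0.0015,"ax":-0.98,"ay":0.98,"az":-6.39},
{"x":-0.0049,"y":0.0147,"z":0.0017,"ax":-0.98,"ay":0.98,"az":-6.39},
{"x":-0.0065,"y":0.0140,"z":0.0018,"ax":-0.98,"ay":0.98,"az":-6.39}

{"x":-0.0081,"y":0.0132,"z":0.0020,"ax":-0.98,"ay":0.98,"az":-6.39},
{"x":-0.0095,"y":0.0122,"z":0.0020,"ax":-0.98,"ay":0.98,"az":-6.39},
{"x":-0.0109,"y":0.0110,"z":0.0020,"ax":-0.98,"ay":0.98,"az":-6.39},
{"x":-0.0120,"y":0.0097,"z":0.0020,"ax":-0.98,"ay":0.98,"az":-6.39},
{"x":-0.0131,"y":0.0082,"z":0.0020,"ax":-0.98,"ay":0.98,"az":-6.39}

{"x":-0.0139,"y":0.0067,"z":0.0019,"ax":-0.98,"ay":0.98,"az":-6.39},
{"x":-0.0146,"y":0.0051,"z":0.0017,"ax":-0.98,"ay":0.98,"az":-6.39},
{"x":-0.0151,"y":0.0034,"z":0.0015,"ax":-0.98,"ay":0.98,"az":-6.39},
{"x":-0.0154,"y":0.0017,"z":0.0013,"ax":-0.98,"ay":0.98,"az":-6.39},
```

step_arm --steps '[{"x":0.0,"y":0.0155,"z":0.001,"ax":-1.0,"ay":1.0,"az":-6.4,"claw":0.06},{"x":-0.0015,"y":0.0155,"z":0.001,"ax":-1.0,"ay":1.0,"az":-6.4,"claw":0.06},{"x":-0.003,"y":0.015,"z":0.001,"ax":-1.0,"ay":1.0,"az":-6.4,"claw":0.06},{"x":-0.005,"y":0.0147,"z":0.001,"ax":-1.0,"ay":1.0,"az":-6.4,"claw":0.06},{"x":-0.0065,"y":0.014,"z":0.001,"ax":-1.0,"ay":1.0,"az":-6.4,"claw":0.06}]'

```text
time_s: 15.47
ee_pos: [0.5028, -0.0917, 0.3192]
eef_rot: [2.562, -0.67, 0.836]
force: [0.4, -0.1, -0.3]
grip_width: 0.0306
```

step_arm --steps '[{"x":-0.008,"y":0.013,"z":0.002,"ax":-1.0,"ay":1.0,"az":-6.4,"claw":0.06},{"x":-0.0095,"y":0.012,"z":0.002,"ax":-1.0,"ay":1.0,"az":-6.4,"claw":0.06},{"x":-0.011,"y":0.011,"z":0.002,"ax":-1.0,"ay":1.0,"az":-6.4,"claw":0.06},{"x":-0.012,"y":0.01,"z":0.002,"ax":-1.0,"ay":1.0,"az":-6.4,"claw":0.06},{"x":-0.013,"y":0.008,"z":0.002,"ax":-1.0,"ay":1.0,"az":-6.4,"claw":0.06}]'

```text
time_s: 15.88
ee_pos: [0.5096, -0.1579, 0.3123]
eef_rot: [2.246, -0.4, 1.298]
force: [0.6, 0.7, 0.5]
grip_width: 0.0596
```

Run:
```python
from h import *
o=ctrl.get_obs();print(w2p(o['ee_pos']),o['qpos'].round(2),o['joint_vel'].round(2))
plan(p2w([-.115,-.128,.31]),down(YAW+np.pi/2,60,YAW),step=.04,deg=7)
```

```text
[-0.1326368  -0.05186164  0.31226658] [-0.63 -0.21  2.07  0.94  0.67 -0.74] [-0.48  0.24 -0.01  0.85  0.19 -2.18]
{"x":-0.0120,"y":0.0091,"z":0.0041,"ax":-0.83,"ay":0.99,"az":-6.15},
{"x":-0.0130,"y":0.0077,"z":0.0040,"ax":-0.83,"ay":0.99,"az":-6.15},
{"x":-0.0138,"y":0.0062,"z":0.0039,"ax":-0.83,"ay":0.99,"az":-6.15},
{"x":-0.0145,"y":0.0047,"z":0.0037,"ax":-0.83,"ay":0.99,"az":-6.15},
{"x":-0.0149,"y":0.0030,"z":0.0035,"ax":-0.83,"ay":0.99,"az":-6.15}
```

step_arm --steps '[{"x":-0.012,"y":0.009,"z":0.004,"ax":-0.8,"ay":1.0,"az":-6.2,"claw":0.06},{"x":-0.013,"y":0.008,"z":0.004,"ax":-0.8,"ay":1.0,"az":-6.2,"claw":0.06},{"x":-0.014,"y":0.006,"z":0.004,"ax":-0.8,"ay":1.0,"az":-6.2,"claw":0.06},{"x":-0.0145,"y":0.005,"z":0.004,"ax":-0.8,"ay":1.0,"az":-6.2,"claw":0.06},{"x":-0.012,"y":0.003,"z":0.003,"ax":-0.6,"ay":0.8,"az":-4.5,"claw":0.06}]'

```text
time_s: 16.3
ee_pos: [0.5318, -0.2319, 0.307]
eef_rot: [2.099, -0.014, 1.661]
force: [0.1, 0.5, -0.2]
grip_width: 0.06
```

step_arm --steps '[{"x":0.0,"y":0.0,"z":0.0,"ax":0.0,"ay":0.0,"az":0.0,"claw":0.06}]'

```text
time_s: 16.38
ee_pos: [0.5316, -0.2341, 0.3056]
eef_rot: [2.099, -0.011, 1.661]
force: [-0.1, 0.9, -1.3]
grip_width: 0.0598
```

Run:
```python
from h import *
p,d,o=snap('wrist','w18');print(w2p(o['ee_pos']),o['qpos'].round(2),o['joint_vel'].round(2))
h=np.array([-.0548,-.128,.2803]);print(proj('wrist',p2w(h),o),proj('wrist',p2w(h+[0,-.034,0]),o),proj('wrist',p2w(h+[0,.034,0]),o))
R=down(YAW+np.pi/2,60,YAW)
plan(p2w(h-.03*np.array([.866,0,-.5])),R,step=.02,deg=7)
```

```text
[-0.11892785 -0.12995014  0.30563759] [-0.8  -0.02  1.97  1.19  0.82 -1.6 ] [ 0.   -0.02  0.05 -0.01 -0.03  0.1 ]
[262.4056637  193.80143947] [262.67706361 228.50401656] [262.1145016  156.57196945]
{"x":0.0008,"y":0.0053,"z":0.0191,"ax":-0.16,"ay":0.24,"az":-0.65},
{"x":0.0007,"y":0.0052,"z":0.0191,"ax":-0.16,"ay":0.24,"az":-0.65},
```

View pics/w18.png

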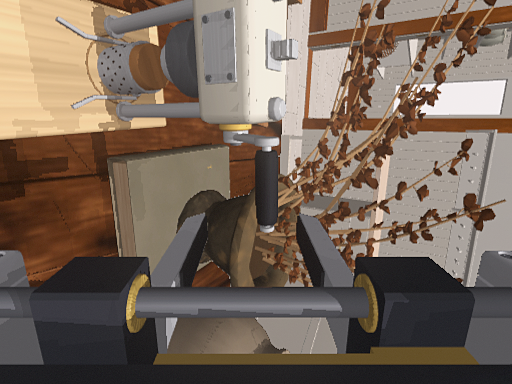

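step_arm --steps '[{"x":0.001,"y":0.007,"z":0.019,"ax":0.0,"ay":0.0,"az":-0.6,"claw":0.06},{"x":0.001,"y":0.006,"z":0.019,"ax":0.0,"ay":0.0,"az":-0.6,"claw":0.06},{"x":0.0,"y":0.0,"z":0.0,"ax":0.0,"ay":0.0,"az":0.0,"claw":0.06}]'

```text
time_s: 16.68
ee_pos: [0.5697, -0.2273, 0.2965]
eef_rot: [2.102, -0.004, 1.66]
force: [-0.8, 0.1, -0.9]
grip_width: 0.0598
```

Run:
```python
from h import *
p,d,o=snap('wrist','w19');print(w2p(o['ee_pos']),o['joint_vel'].round(2))
W=w2p(cloud('wrist',d,o)); 
m=(p.max(-1)<60)&(np.abs(W-np.array([-.055,-.125,.28])).max(-1)<.035);Q=W[m];print(len(Q),np.median(Q,0),Q.min(0),Q.max(0)); v,u=np.where(m);print(np.median(u),v.min(),v.max())
h=np.array([-.0548,-.128,.2803]);print(proj('wrist',p2w(h),o))
R=Rn.from_euler('xyz',o['eef_rot']); print('handle pts in tool',R.inv().apply(np.median(cloud('wrist',d,o)[m],0)-o['ee_pos']))
```

```text
[-0.08024299 -0.12729647  0.29647312] [-0.02 -0.06  0.05 -0.02  0.02  0.05]
1886 [-0.06023011 -0.1232416   0.28677954] [-0.06359758 -0.1558822   0.2739225 ] [-0.04654378 -0.09002756  0.29384603]
253.0 164 247
[249.42601519 211.20024707]
handle pts in tool [0.0043911  0.00194444 0.02247887]
```

View pics/w19.png

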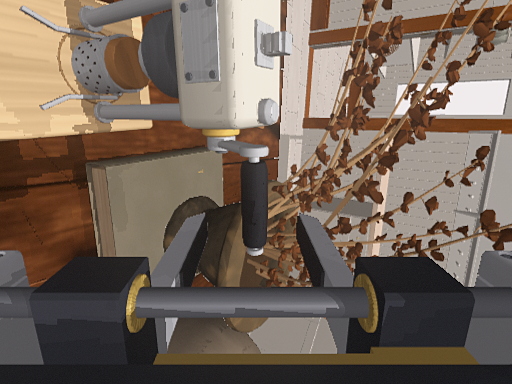

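step_arm --steps '[{"x":0.0,"y":0.001,"z":0.015,"ax":0.0,"ay":0.0,"az":0.0,"claw":0.06},{"x":0.0,"y":0.001,"z":0.016,"ax":0.0,"ay":0.0,"az":0.0,"claw":0.06},{"x":0.0,"y":0.0,"z":0.014,"ax":0.0,"ay":0.0,"az":0.0,"claw":0.06},{"x":0.0,"y":0.0,"z":0.0,"ax":0.0,"ay":0.0,"az":0.0,"claw":0.06}]'

```text
time_s: 17.07
ee_pos: [0.607, -0.2215, 0.2762]
eef_rot: [2.102, -0.01, 1.655]
force: [-0.2, -0.3, 1.0]
grip_width: 0.0603
```

Run:
```python
from h import *
p,d,o=snap('wrist','w20');print(w2p(o['ee_pos']),o['joint_vel'].round(2),o['force'])
Wc=cloud('wrist',d,o);W=w2p(Wc); 
m=(p.max(-1)<60)&(np.abs(W-np.array([-.055,-.125,.28])).max(-1)<.025);v,u=np.where(m);print(m.sum(),np.median(u))
R=Rn.from_euler('xyz',o['eef_rot']); print('handle pts in tool',R.inv().apply(np.median(Wc[m],0)-o['ee_pos']))
```

```text
[-0.04253861 -0.12553151  0.27624966] [-0.02 -0.06  0.03 -0.03  0.02  0.04] [-0.15852054 -0.32440655  0.98832688]
2498 251.0
handle pts in tool [ 0.00162796  0.0006605  -0.0204183 ]
```

View pics/w20.png

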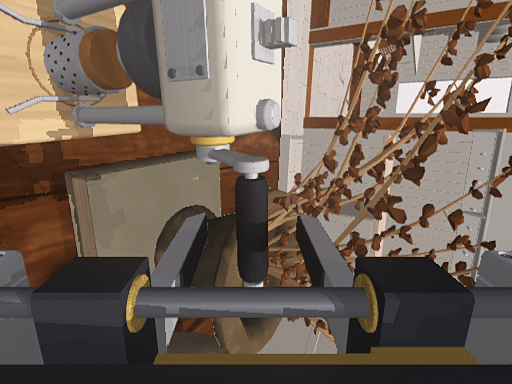

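step_arm --grip_force 35 --steps '[{"x":0.0,"y":0.0005,"z":0.007,"ax":0.0,"ay":0.0,"az":0.0,"claw":0.03},{"x":0.0,"y":0.0,"z":0.0,"ax":0.0,"ay":0.0,"az":0.0,"claw":0.03},{"x":0.0,"y":0.0,"z":0.0,"ax":0.0,"ay":0.0,"az":0.0,"claw":0.026},{"x":0.0,"y":0.0,"z":0.0,"ax":0.0,"ay":0.0,"az":0.0,"claw":0.022},{"x":0.0,"y":0.0,"z":0.0,"ax":0.0,"ay":0.0,"az":0.0,"claw":0.012}]'

```text
time_s: 17.53
ee_pos: [0.6108, -0.2212, 0.276]
eef_rot: [2.1, -0.01, 1.653]
force: [-0.1, -0.6, -0.2]
grip_width: 0.03
```

step_arm --steps '[{"x":0.0,"y":0.0,"z":0.0,"ax":0.0,"ay":0.0,"az":0.0,"claw":0.012},{"x":0.0,"y":0.0,"z":0.0,"ax":0.0,"ay":0.0,"az":0.0,"claw":0.012}]'

```text
time_s: 17.7
ee_pos: [0.6102, -0.2213, 0.2759]
eef_rot: [2.101, -0.01, 1.653]
force: [-2.2, -1.0, -3.7]
grip_width: 0.0193
```

Run:
```python
from h import *
p,d,o=snap('wrist','w21');print(w2p(o['ee_pos']),o['eef_rot'],o['force'],o['grip_width'])
R=Rn.from_euler('xyz',o['eef_rot']); print('grasp pt press',w2p(o['ee_pos']-.019*R.apply([0,0,1])),'toolz',R.apply([0,0,1]),'tooly',R.apply([0,1,0]))
```

```text
[-0.03935862 -0.12566129  0.2758598 ] [ 2.10080159 -0.00981719  1.65251292] [-2.19052674 -1.04559006 -3.66492816] 0.019255076674506686
grasp pt press [-0.05574921 -0.12534988  0.28546456] toolz [ 0.85952018  0.07537332 -0.50551352] tooly [0.50454232 0.03282296 0.86276283]
```

```bash
cat > crank.py <<'E'
from h import *
import json,sys,os
def circ(a): return np.array([-.022+.06*np.sin(a),0,.23+.06*np.cos(a)])
if sys.argv[1]=='init':
    o=ctrl.get_obs();a0=float(sys.argv[2]);q=w2p(o['ee_pos']);json.dump(dict(off=(q-circ(a0)).tolist(),rot=o['eef_rot'].tolist()),open('cr.json','w'))
J=json.load(open('cr.json'));off=np.array(J['off']);R=Rn.from_euler('xyz',J['rot'])
o=ctrl.get_obs();q=w2p(o['ee_pos'])-off; r=np.array([q[0]+.022,q[2]-.23]);a=np.arctan2(r[0],r[1])
Y=Rn.from_euler('z',-YAW);f=Y.apply(o['force'])
t=np.array([np.cos(a),0,-np.sin(a)]);n=np.array([np.sin(a),0,np.cos(a)])
print('t',round(o['time_s'],2),'a %.3f r %.4f y %.4f'%(a,np.linalg.norm(r),q[1]),'Ftan %.1f Frad %.1f Fy %.1f'%(f@t,f@n,f[1]),'w',round(o['grip_width'],4))
if len(sys.argv)>3 or (len(sys.argv)>2 and sys.argv[1]!='init'):
    # absolute target list of angles: from present angle, n rows of da, back on the circle
    da=float(sys.argv[-2]);nn=int(sys.argv[-1]);Rc=Rn.from_euler('xyz',o['eef_rot']);prev=q
    for i in range(nn):
        tgt=circ(a+da*(i+1)); d=p2w(tgt+off)-p2w(prev+off); print('{"x":%.4f,"y":%.4f,"z":%.4f}'%tuple(Rc.inv().apply(d)),'rot',((Rc.inv()*R).as_rotvec(degrees=True)).round(2) if i==0 else ''); prev=tgt
E
python3 crank.py init -.54 -.05 3
```

```text
t 17.75 a -0.540 r 0.0600 y 0.0000 Ftan -4.6 Frad 0.1 Fy 0.4 w 0.0192
{"x":-0.0001,"y":-0.0027,"z":-0.0014} rot [0. 0. 0.]
{"x":-0.0001,"y":-0.0027,"z":-0.0012} rot 
{"x":-0.0001,"y":-0.0028,"z":-0.0011} rot
```

step_arm --steps '[{"x":0.0,"y":-0.003,"z":-0.0014,"ax":0.0,"ay":0.0,"az":0.0,"claw":0.012},{"x":0.0,"y":-0.003,"z":-0.0012,"ax":0.0,"ay":0.0,"az":0.0,"claw":0.012}]'

```text
time_s: 17.92
ee_pos: [0.6054, -0.2219, 0.2729]
eef_rot: [2.099, -0.009, 1.652]
force: [7.7, -0.2, 0.1]
grip_width: 0.019
```

```bash
python3 crank.py x -.05 3
python3 - <<'E'
from h import *
p,d,o=snap('scene','s22'); cv2.imwrite('pics/s22c.png',cv2.resize(cv2.cvtColor(p,cv2.COLOR_RGB2BGR)[130:270,230:350],None,fx=4,fy=4))
E
```

```text
t 17.92 a -0.634 r 0.0603 y 0.0000 Ftan 6.2 Frad -4.5 Fy -1.0 w 0.019
{"x":-0.0001,"y":-0.0029,"z":-0.0008} rot [0.12 0.02 0.02]
{"x":-0.0001,"y":-0.0028,"z":-0.0010} rot 
{"x":-0.0001,"y":-0.0029,"z":-0.0008} rot
```

View pics/s22c.png

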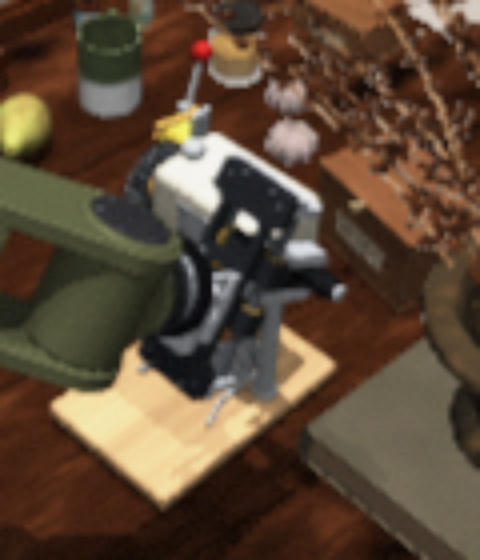

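step_arm --steps '[{"x":0.0,"y":-0.003,"z":-0.001,"ax":0.0,"ay":0.0,"az":0.0,"claw":0.012},{"x":0.0,"y":-0.003,"z":-0.001,"ax":0.0,"ay":0.0,"az":0.0,"claw":0.012},{"x":0.0,"y":0.0,"z":0.0,"ax":0.0,"ay":0.0,"az":0.0,"claw":0.012}]'

```text
time_s: 18.22
ee_pos: [0.6008, -0.2223, 0.2697]
eef_rot: [2.096, -0.009, 1.652]
force: [9.7, 0.4, -3.2]
grip_width: 0.0186
```

```bash
python3 crank.py x .05 3
python3 - <<'E'
from h import *
p,d,o=snap('scene','s23'); q,_,_=snap('side','d23')
a=[np.load('pics/%s.npz'%n)['p'][145:195,255:300] for n in('scene0','s22','s23')]
b=[np.load('pics/%s.npz'%n)['p'][135:190,275:325] for n in('side0','d23')]
r=lambda x:cv2.resize(x,(250,280),interpolation=0)
im=np.hstack([r(x) for x in a]);im2=np.hstack([r(x) for x in b]+[np.zeros((280,250,3),np.uint8)])
cv2.imwrite('pics/cmp.png',cv2.cvtColor(np.vstack([im,im2]),cv2.COLOR_RGB2BGR))
o=ctrl.get_obs()
for nm,P in(('ratchet',[-.022,.078,.23]),):print(nm,proj('scene',p2w(P)),proj('side',p2w(P)))
E
```

```text
t 18.22 a -0.727 r 0.0607 y 0.0000 Ftan 5.1 Frad -8.8 Fy -0.7 w 0.0186
{"x":0.0000,"y":0.0026,"z":0.0017} rot [0.3  0.04 0.04]
{"x":0.0001,"y":0.0028,"z":0.0012} rot 
{"x":0.0001,"y":0.0027,"z":0.0013} rot 
ratchet [268.24044208 174.39982058] [291.05294074 178.84179538]
```

View pics/cmp.png

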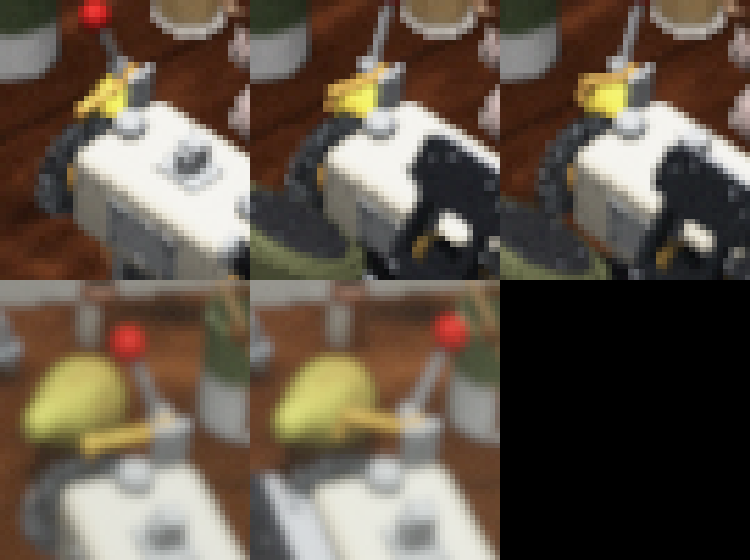

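```bash
python3 crank.py x .09 5
```

```text
t 18.32 a -0.722 r 0.0607 y 0.0000 Ftan 6.6 Frad -7.5 Fy -0.8 w 0.019
{"x":0.0001,"y":0.0048,"z":0.0026} rot [0.31 0.04 0.04]
{"x":0.0001,"y":0.0048,"z":0.0024} rot 
{"x":0.0001,"y":0.0046,"z":0.0028} rot 
{"x":0.0001,"y":0.0043,"z":0.0032} rot 
{"x":0.0001,"y":0.0040,"z":0.0036} rot
```

step_arm --steps '[{"x":0.0,"y":0.0048,"z":0.0026,"ax":0.1,"ay":0.0,"az":0.0,"claw":0.012},{"x":0.0,"y":0.0048,"z":0.0024,"ax":0.1,"ay":0.0,"az":0.0,"claw":0.012},{"x":0.0,"y":0.0046,"z":0.0028,"ax":0.0,"ay":0.0,"az":0.0,"claw":0.012},{"x":0.0,"y":0.0043,"z":0.0032,"ax":0.0,"ay":0.0,"az":0.0,"claw":0.012}]'

```text
time_s: 18.65
ee_pos: [0.6209, -0.2202, 0.2808]
eef_rot: [2.099, -0.01, 1.653]
force: [7.6, -0.2, -6.0]
grip_width: 0.0194
```

```bash
python3 crank.py x .09 5
```

```text
t 18.65 a -0.343 r 0.0600 y 0.0001 Ftan 5.1 Frad -8.2 Fy -1.0 w 0.0194
{"x":0.0001,"y":0.0040,"z":0.0036} rot [ 0.12 -0.04  0.01]
{"x":0.0001,"y":0.0036,"z":0.0040} rot 
{"x":0.0001,"y":0.0032,"z":0.0043} rot 
{"x":0.0001,"y":0.0028,"z":0.0046} rot 
{"x":0.0001,"y":0.0024,"z":0.0048} rot
```

step_arm --steps '[{"x":0.0,"y":0.0037,"z":0.0036,"ax":0.0,"ay":0.0,"az":0.0,"claw":0.012},{"x":0.0,"y":0.0033,"z":0.004,"ax":0.0,"ay":0.0,"az":0.0,"claw":0.012},{"x":0.0,"y":0.003,"z":0.0043,"ax":0.0,"ay":0.0,"az":0.0,"claw":0.012},{"x":0.0,"y":0.0026,"z":0.0046,"ax":0.0,"ay":0.0,"az":0.0,"claw":0.012}]'

```text
time_s: 18.98
ee_pos: [0.6435, -0.2178, 0.2834]
eef_rot: [2.1, -0.01, 1.654]
force: [5.9, -0.4, -4.2]
grip_width: 0.0192
```

```bash
python3 crank.py x .09 5
```

```text
t 18.98 a 0.045 r 0.0591 y 0.0000 Ftan 6.0 Frad -4.0 Fy -1.0 w 0.0192
{"x":0.0001,"y":0.0031,"z":0.0045} rot [ 0.08 -0.1   0.02]
{"x":0.0001,"y":0.0018,"z":0.0051} rot 
{"x":0.0001,"y":0.0014,"z":0.0052} rot 
{"x":0.0001,"y":0.0009,"z":0.0053} rot 
{"x":0.0001,"y":0.0004,"z":0.0054} rot
```

step_arm --steps '[{"x":0.0,"y":0.002,"z":0.005,"ax":0.0,"ay":0.0,"az":0.0,"claw":0.012},{"x":0.0,"y":0.0016,"z":0.0051,"ax":0.0,"ay":0.0,"az":0.0,"claw":0.012},{"x":0.0,"y":0.0012,"z":0.0052,"ax":0.0,"ay":0.0,"az":0.0,"claw":0.012},{"x":0.0,"y":0.0007,"z":0.0053,"ax":0.0,"ay":0.0,"az":0.0,"claw":0.012}]'

```text
time_s: 19.32
ee_pos: [0.6661, -0.2154, 0.2771]
eef_rot: [2.1, -0.011, 1.655]
force: [4.8, -0.7, -3.6]
grip_width: 0.019
```

```bash
python3 crank.py x .09 5
```

```text
t 19.32 a 0.448 r 0.0585 y 0.0000 Ftan 5.8 Frad -1.2 Fy -1.2 w 0.019
{"x":0.0001,"y":0.0017,"z":0.0053} rot [ 0.02 -0.13  0.03]
{"x":0.0001,"y":-0.0003,"z":0.0054} rot 
{"x":0.0001,"y":-0.0008,"z":0.0053} rot 
{"x":0.0000,"y":-0.0012,"z":0.0053} rot 
{"x":0.0000,"y":-0.0017,"z":0.0051} rot
```

step_arm --steps '[{"x":0.0,"y":0.0004,"z":0.0053,"ax":0.0,"ay":0.0,"az":0.0,"claw":0.012},{"x":0.0,"y":-0.0002,"z":0.0053,"ax":0.0,"ay":0.0,"az":0.0,"claw":0.012},{"x":0.0,"y":-0.0007,"z":0.0053,"ax":0.0,"ay":0.0,"az":0.0,"claw":0.012}]'

```text
time_s: 19.57
ee_pos: [0.6806, -0.2139, 0.2667]
eef_rot: [2.103, -0.011, 1.655]
force: [2.6, -1.0, -4.5]
grip_width: 0.0193
```

```bash
python3 crank.py x .06 5
```

```text
t 19.57 a 0.756 r 0.0582 y -0.0001 Ftan 4.9 Frad -1.6 Fy -1.3 w 0.0193
{"x":0.0001,"y":0.0008,"z":0.0039} rot [-0.11 -0.16  0.02]
{"x":0.0000,"y":-0.0011,"z":0.0034} rot 
{"x":0.0000,"y":-0.0013,"z":0.0033} rot 
{"x":0.0000,"y":-0.0015,"z":0.0033} rot 
{"x":0.0000,"y":-0.0017,"z":0.0032} rot
```

Slower now, watching the pull fade.

step_arm --steps '[{"x":0.0,"y":-0.0008,"z":0.0034,"ax":0.0,"ay":0.0,"az":0.0,"claw":0.012},{"x":0.0,"y":-0.001,"z":0.0034,"ax":0.0,"ay":0.0,"az":0.0,"claw":0.012}]'

```text
time_s: 19.73
ee_pos: [0.6863, -0.2132, 0.2603]
eef_rot: [2.104, -0.011, 1.655]
force: [5.3, -0.6, -4.7]
grip_width: 0.019
```

```bash
python3 crank.py x .04 4
```

```text
t 19.73 a 0.905 r 0.0581 y -0.0000 Ftan 6.9 Frad 1.2 Fy -1.2 w 0.019
{"x":0.0001,"y":0.0008,"z":0.0029} rot [-0.17 -0.17 -0.  ]
{"x":0.0000,"y":-0.0010,"z":0.0022} rot 
{"x":0.0000,"y":-0.0011,"z":0.0021} rot 
{"x":0.0000,"y":-0.0012,"z":0.0021} rot
```

step_arm --steps '[{"x":0.0,"y":-0.001,"z":0.0022,"ax":0.0,"ay":0.0,"az":0.0,"claw":0.012},{"x":0.0,"y":-0.001,"z":0.0021,"ax":0.0,"ay":0.0,"az":0.0,"claw":0.012}]'

```text
time_s: 19.9
ee_pos: [0.6897, -0.2129, 0.2554]
eef_rot: [2.104, -0.012, 1.655]
force: [2.8, -0.3, -2.6]
grip_width: 0.0188
```

```bash
python3 crank.py x .04 4
```

```text
t 19.9 a 1.007 r 0.0581 y -0.0000 Ftan 3.7 Frad 1.0 Fy -0.6 w 0.0188
{"x":0.0001,"y":0.0006,"z":0.0030} rot [-0.19 -0.18 -0.02]
{"x":0.0000,"y":-0.0012,"z":0.0021} rot 
{"x":-0.0000,"y":-0.0013,"z":0.0020} rot 
{"x":-0.0000,"y":-0.0014,"z":0.0020} rot
```

step_arm --steps '[{"x":0.0,"y":-0.0012,"z":0.002,"ax":0.0,"ay":0.0,"az":0.0,"claw":0.012},{"x":0.0,"y":0.0,"z":0.0,"ax":0.0,"ay":0.0,"az":0.0,"claw":0.012}]'

```text
time_s: 20.07
ee_pos: [0.6912, -0.2127, 0.2528]
eef_rot: [2.104, -0.012, 1.655]
force: [3.6, -1.3, -2.7]
grip_width: 0.0191
```

```bash
python3 crank.py x .04 3
```

```text
t 20.07 a 1.059 r 0.0580 y -0.0000 Ftan 4.1 Frad 1.7 Fy -1.6 w 0.0191
{"x":0.0001,"y":0.0004,"z":0.0030} rot [-0.19 -0.18 -0.03]
{"x":-0.0000,"y":-0.0013,"z":0.0020} rot 
{"x":-0.0000,"y":-0.0014,"z":0.0019} rot
```

step_arm --steps '[{"x":0.0,"y":-0.0013,"z":0.002,"ax":0.0,"ay":0.0,"az":0.0,"claw":0.012},{"x":0.0,"y":0.0,"z":0.0,"ax":0.0,"ay":0.0,"az":0.0,"claw":0.012}]'

```text
time_s: 20.23
ee_pos: [0.6924, -0.2126, 0.2507]
eef_rot: [2.104, -0.012, 1.655]
force: [1.8, 0.5, -2.9]
grip_width: 0.0189
```

```bash
python3 crank.py x .04 3
```

```text
t 20.23 a 1.100 r 0.0581 y -0.0000 Ftan 3.4 Frad 0.3 Fy 0.4 w 0.0189
{"x":0.0001,"y":0.0003,"z":0.0030} rot [-0.18 -0.19 -0.03]
{"x":-0.0000,"y":-0.0014,"z":0.0019} rot 
{"x":-0.0000,"y":-0.0015,"z":0.0019} rot
```

step_arm --steps '[{"x":0.0,"y":-0.0014,"z":0.0019,"ax":0.0,"ay":0.0,"az":0.0,"claw":0.012},{"x":0.0,"y":-0.0014,"z":0.0019,"ax":0.0,"ay":0.0,"az":0.0,"claw":0.012},{"x":0.0,"y":0.0,"z":0.0,"ax":0.0,"ay":0.0,"az":0.0,"claw":0.012}]'

```text
time_s: 20.48
ee_pos: [0.6943, -0.2124, 0.2468]
eef_rot: [2.103, -0.012, 1.655]
force: [-1.0, 0.3, -0.5]
grip_width: 0.0189
```

```bash
python3 crank.py x .04 3
```

```text
t 20.48 a 1.175 r 0.0582 y -0.0001 Ftan 0.1 Frad -1.1 Fy 0.4 w 0.0189
{"x":0.0001,"y":-0.0000,"z":0.0030} rot [-0.12 -0.18 -0.  ]
{"x":-0.0000,"y":-0.0016,"z":0.0018} rot 
{"x":-0.0000,"y":-0.0016,"z":0.0018} rot
```

step_arm --steps '[{"x":0.0,"y":0.0,"z":0.0,"ax":0.0,"ay":0.0,"az":0.0,"claw":0.05},{"x":0.0,"y":0.0,"z":0.0,"ax":0.0,"ay":0.0,"az":0.0,"claw":0.05},{"x":0.0,"y":0.0,"z":0.0,"ax":0.0,"ay":0.0,"az":0.0,"claw":0.05},{"x":0.0,"y":0.0,"z":0.0,"ax":0.0,"ay":0.0,"az":0.0,"claw":0.05},{"x":0.0,"y":0.0,"z":0.0,"ax":0.0,"ay":0.0,"az":0.0,"claw":0.05}]'

```text
time_s: 20.9
ee_pos: [0.6944, -0.2127, 0.2478]
eef_rot: [2.101, -0.011, 1.655]
force: [-0.2, 0.2, 0.2]
grip_width: 0.0482
```

Run:
```python
from h import *
p,d,o=snap('wrist','w30');print(w2p(o['ee_pos']),o['force'],o['grip_width'])
```

```text
[ 0.04524835 -0.12606204  0.24780077] [-0.17352156  0.17431741  0.17614565] 0.048213396818951475
```

View pics/w30.png

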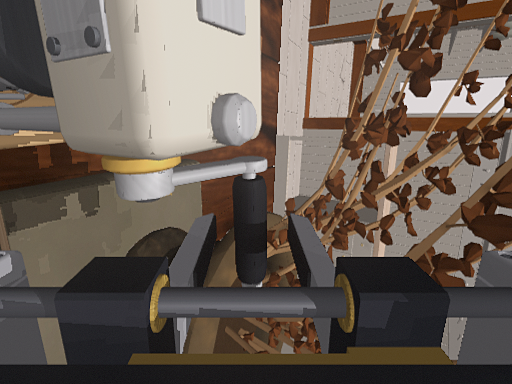

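Handle is free between the open fingers (col 250, rows 175–285) and stays. Retreat straight back along the tool.

step_arm --steps '[{"x":0.0,"y":0.0,"z":-0.015,"ax":0.0,"ay":0.0,"az":0.0,"claw":0.05},{"x":0.0,"y":0.0,"z":-0.025,"ax":0.0,"ay":0.0,"az":0.0,"claw":0.05},{"x":0.0,"y":0.0,"z":-0.03,"ax":0.0,"ay":0.0,"az":0.0,"claw":0.05},{"x":0.0,"y":0.0,"z":-0.04,"ax":0.0,"ay":0.0,"az":0.0,"claw":0.05},{"x":0.0,"y":0.0,"z":-0.04,"ax":0.0,"ay":0.0,"az":0.0,"claw":0.05}]'

```text
time_s: 21.37
ee_pos: [0.5638, -0.2224, 0.3201]
eef_rot: [2.109, -0.017, 1.659]
force: [-0.6, -0.3, 1.8]
grip_width: 0.0502
```

step_arm --steps '[{"x":0.0,"y":0.0,"z":-0.04,"ax":0.0,"ay":0.0,"az":0.0,"claw":0.05},{"x":0.0,"y":0.0,"z":-0.03,"ax":0.0,"ay":0.0,"az":0.0,"claw":0.05},{"x":0.0,"y":0.0,"z":0.0,"ax":0.0,"ay":0.0,"az":0.0,"claw":0.05}]'

```text
time_s: 21.62
ee_pos: [0.498, -0.2283, 0.3615]
eef_rot: [2.107, -0.011, 1.657]
force: [0.0, 0.7, -0.3]
grip_width: 0.0502
```

Run:
```python
from h import *
p,d,o=snap('wrist','w31');print(w2p(o['ee_pos']),o['force'],o['time_s'],o['joint_vel'].round(3))
W=w2p(cloud('wrist',d,o))
m=(p.max(-1)<60)&(np.abs(W-np.array([.032,-.128,.255])).max(-1)<.04);print('handle surf',m.sum(),np.median(W[m],0))
q,dd,_=snap('side','d31');s,ds,_=snap('scene','s31')
cv2.imwrite('pics/fin.png',cv2.cvtColor(np.hstack([cv2.resize(s[120:270,220:350],(390,450)),cv2.resize(q[130:290,230:360],(390,450))]),cv2.COLOR_RGB2BGR))
```

```text
[-0.15171156 -0.12064143  0.36149318] [ 0.02135336  0.73352816 -0.30358761] 21.6167 [ 0.022  0.022  0.009  0.019 -0.065 -0.011]
handle surf 434 [ 0.02428707 -0.1258012   0.25559367]
```

View pics/fin.png

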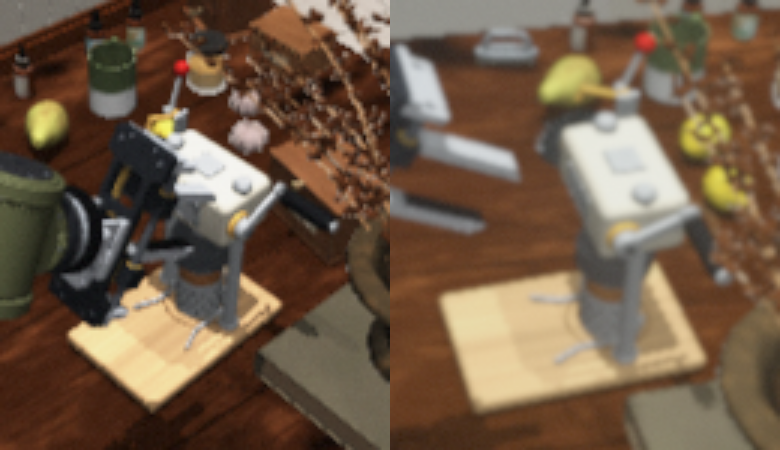

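View pics/w31.png

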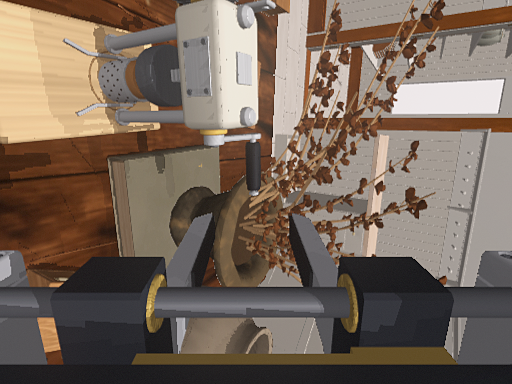

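Run:
```python
from h import *
z=np.load('pics/w31.npz');o=dict(ee_pos=z['pos'],eef_rot=z['rot']);W=w2p(cloud('wrist',z['d'],o))
w=W[40:115,85:140];t=(w[...,2]>.045)&(w[...,2]<.083)&(abs(w[...,0])<.06)&(abs(w[...,1])<.04);Q=w[t]
print(len(Q),'can front x',np.percentile(Q[:,0],[1,5]),'y range',Q[:,1].min(),Q[:,1].max())
t=(w[...,2]>.09)&(w[...,2]<.13)&(abs(w[...,0])<.06)&(abs(w[...,1])<.045);Q=w[t];h,b=np.histogram(Q[:,2],bins=8);print(h,b.round(4))
for n,f in(('scene','s31'),('side','d31')):
    a,b=np.load(f'pics/{n}0.npz')['d'],np.load(f'pics/{f}.npz')['d'];W0=cloud(n,a);ch=(abs(a-b)>.01)&(a>0)&(b>0)
    for nm,c,r in(('salt',p2w([-.14,-.31,0]),.08),('cup',[.43,-.38,0],.06),('pear',[.65,.29,0],.06)):
        m=(np.hypot(W0[...,0]-c[0],W0[...,1]-c[1])<r)&(W0[...,2]<.12);print(n,nm,m.sum(),'changed',(m&ch).sum())
```

```text
693 can front x [-0.03187831 -0.03134513] y range -0.03167077536323374 0.029684912334188164
[ 85 126   1   0   0   3  77  49] [0.09   0.095  0.1    0.1049 0.1099 0.1149 0.1198 0.1248 0.1298]
scene salt 1799 changed 1
scene cup 1180 changed 15
scene pear 477 changed 169
side salt 2909 changed 0
side cup 1453 changed 1
side pear 453 changed 57
```

Run:
```python
from h import *
for f,b in(('scene0',0),('s31',0),('side0',1),('d31',1)):
    p=np.load(f'pics/{f}.npz')['p'];h=cv2.cvtColor(p,cv2.COLOR_RGB2HSV)
    m=(h[...,0]>22)&(h[...,0]<40)&(h[...,1]>110)&(h[...,2]>90)
    x=(222,145,250,180) if not b else (270,140,310,168)
    v,u=np.where(m[x[1]:x[3],x[0]:x[2]]);print(f,len(u),u.mean()+x[0],v.mean()+x[1])
o=ctrl.get_obs();print(o['time_s'],o['force'],o['joint_vel'].round(3))
```

```text
scene0 141 234.48936170212767 160.5035460992908
s31 139 234.41007194244605 160.5251798561151
side0 281 290.06405693950177 159.07473309608542
d31 227 289.2511013215859 158.1013215859031
21.7667 [-0.09809587  0.42441624  0.82715387] [ 0.023  0.035 -0.002  0.002 -0.005 -0.   ]
```

Pear has not moved (the side-view difference is partial occlusion by the pawl/ratchet). Handing in.

```bash
python3 -c "
from h import *
print(ticket.hand_in())"
```

```text
the job is handed in; nothing more can be done
None
```

I carried out the whole job and handed it in at about 21.8 s of the 72 s allowed. The hand-in reports no verdict, and one force reading came very close to its limit.

**What I did**
- Set the mould on the front of the board, let go, and pushed it home against the stop with the tool tilted.
- Pushed the lever fully over to its release side, then gripped the crank and wound it up about 0.19 rad. The pawl sprang clear and my hold took the load.
- Led the crank back slowly until the pull on the handle faded to about 0 N, then let go and backed away.

**Last checks**
- **Mould:** it stands upright. Its front edge is at x ≈ -31.5 mm in the press's frame, where 31 mm would be exactly home, and it is centred to within about 1 mm.
- **Lever and pawl:** the ball is at the release position and the pawl is visibly clear of the ratchet.
- **Weight:** it sits on the follower. The handle did not move after I let go, and the robot touches nothing.
- **Bystanders:** the salt box and cup are unchanged. The pear is in the same place in the scene view; a 1 px shift in the side view is probably the pawl overlapping it.

**What went wrong or disagreed**
- **Lever force:** at the end of the lever push the wrist force read about 119.5 N against the 120 N limit. I backed off at once, but I can't rule out a brief peak above the limit between readings.
- **First grip:** my first grip on the mould was off-centre and briefly pressed it onto the table with about 34 N. I reopened, re-centred and gripped again.
- **Camera disagreement:** the side and scene cameras differed by about 6 mm in y for the board, so I used the wrist camera instead. Its prediction of the lever ball's position matched to about 1 px.

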